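Stow the figurine tin in the tilt-out bin and lock it

TASK

Put the figurine tin away: press the tilt-out bin's sprung hook down through the gap behind its front panel and draw the bin open, stand or lay the tin inside it, let go, and push the bin fully shut so that the hook snaps back up. Then turn the lock collar on the sloped panel until its tab lines up with the raised rib (the locked mark). Leave the plant pot, mouse and stand where they are.

Things in the scene. Friction and masses are not known exactly. Their poses are not given: they have to be found in the camera images.
- unit: Fixed desk-top unit, 384 wide (y) x 170 deep (x) x 189 mm high. Origin on the desk, middle of its front edge; x to its back (away from the robot), y to its left, z up. Left part (y -24 to 204): oak housing with a white tilt-out bin. Right part (y -180 to -24): grey panel rising away from the robot at 35 degrees from level, front edge at x 0, z 35, with the lock collar at y -110.
- bin (a joint): Tilt of the bin about the level foot edge of its front panel (unit x 0, y -14 to 194, z 12), rad: 0 shut, 0.62 fully open (the panel's top comes towards the robot). Stiff hinge (about 0.2 N m): it stays where left. Shut, it is held by the hook, which snaps past the rail when the bin is pushed fully shut (about 4 N at the top).
- bin_rim (a point): Middle of the top edge of the bin's front face, 177 mm above the desk while shut, 165 mm from the hinge line; moves and turns with the bin. The panel is 8 mm thick, 208 mm wide (bin y -104 to +104).
- bin_floor (a point): Middle of the bin's inner floor, 62 mm behind the panel's front face; moves with the bin: z up from the floor along the panel, x away from the panel, y left. Inside 108 (x) x 200 (y) mm; side and back walls 79 mm above the floor, front panel 159. The hook crosses the mouth at y 73 to 97: put the tin nearer the right (y about -30).
- hook_top (a point): Top of the sprung white hook, mid-gap between panel and rail (bin shut: 161 mm above the desk, 16 mm below the panel's top). The gap is 36 mm front to back (18 mm each way), open along y; behind it the freely turning round rail (12 mm thick) and the housing's top, up to 189 mm. The hook is 24 mm wide (y), near the bin's left end. Moves with bin and hook; axes as bin_floor.
- hook (a joint): How far the hook is pressed down along the panel, m: 0 up, 0.022 fully down; springs back. From 0.015 on its barb stays clear of the rail and the bin can be drawn out towards the robot (finger still down in the gap, pulling on the back of the panel). About 1.5 N to start, 5 N fully down.
- collar (a joint): Angle of the lock collar about the sloped panel's normal, rad: 0 = locked, tab points straight down the slope at the raised rib; positive = tab turned towards the unit's right (1.57 = pointing to -y). Range -0.3 to 1.6, no detent, can be pushed past the mark, stays where left (friction about 0.06 N m).
- collar_centre (a point): Centre of the collar on the panel's surface, turning with the collar: z out of the panel (tilted 35 degrees from vertical towards the robot), x opposite to the tab. The collar is a bare aluminium ring of 92 mm across standing 19 mm out of the panel, round a fixed hub (26 mm high).
- collar_tab (a point): Top middle of the collar's tab, 45 mm from the collar's axis and 51 mm out of the panel; axes as collar_centre. The tab is an aluminium bar 34 mm long (radially), 12 mm thick (across), standing 32 mm proud of the ring: grip it over its upper 30 mm.
- lock_mark (a point): Top of the raised aluminium rib that is the locked mark, 34 long (down the slope) x 8 wide x 6 mm high, on the sloped panel; its middle is 82 mm straight down the slope from the collar's axis.
- lamp_tip (a point): Front end of a fixed slim lamp head, 22 wide x 16 mm high, level along unit x, 130 mm long, reaching from a post behind the panel over the collar, 335 mm above the desk. There is no room for an upright tool above the collar: come in square to the panel.
- tin: Loose grey plastic figurine tin (closed upright cylinder with a lid), 57 mm across, 80 mm high, 0.1 to 0.2 kg; origin at the middle of its underside. It stands to the left or right of the unit.
- pot: Loose white ceramic succulent pot, 84 mm across, 110 mm high, standing on the other side; origin at the middle of its underside. Leave alone.
- mouse: Loose black mouse 118 x 62 x 33 mm; origin under its middle. Leave alone.
- stand: Loose silver aluminium tablet stand, 130 x 130 foot, 175 mm high; origin under the middle of its foot. Leave alone.
Mind the look-alikes: they are no part of the job. Of the things like the tin, leave any that is blue, red or yellow; of the rest the larger one is meant.

How it is judged (in metres and radians):
On the way, in this order (a step that is already met when the one before it is completed fails the run):
1. the hook is pressed down clear of the rail while the bin is still shut (value of joint hook above 0.012 m and value of joint bin below 0.06 rad), for 0.05 s.
2. the bin is drawn open (value of joint bin above 0.35 rad), for 0.2 s.
3. the tin is in the open bin and let go (value of joint bin above 0.25 rad and x of tin in the frame of bin_floor between -0.06 and 0.06 m and y of tin in the frame of bin_floor between -0.105 and 0.105 m and z of tin in the frame of bin_floor between -0.01 and 0.09 m and contact force between the fingers and tin below 0.05 N), for 0.2 s.
4. the bin is shut with the hook sprung back up (value of joint bin below 0.035 rad and value of joint hook below 0.004 m), for 0.2 s.
5. the collar is turned to its locked mark (value of joint collar between -0.1 and 0.1 rad), for 0.2 s.
At the end, for the whole second after the job is handed in: The tin lies at rest inside the bin, the bin is shut (within 0.035 rad) with its hook sprung up behind the rail (within 4 mm), and the collar's tab is within 0.1 rad of the locked mark (all of step 4 and all of step 5 and x of tin in the frame of bin_floor between -0.06 and 0.06 m and y of tin in the frame of bin_floor between -0.105 and 0.105 m and z of tin in the frame of bin_floor between -0.01 and 0.09 m and linear speed of tin below 0.05 m/s); the robot touches nothing.
It fails at once if the collar is brought to the mark while the bin is open (value of joint bin above 0.1 rad and value of joint collar below 0.1 rad).
It fails at once if the plant pot is moved or tipped (distance of pot from where it was at the start of the episode above 0.03 m or angle between pot's own z axis and vertical above 0.3 rad).
It fails at once if the mouse is moved (distance of mouse from where it was at the start of the episode above 0.03 m).
It fails at once if the stand is moved (distance of stand from where it was at the start of the episode above 0.03 m).
It also fails if it takes over 72 s, if anything falls off the work surface, if the arm or the gripper's body presses on something with over 40 N, if the wrist force passes 120 N, or if a joint passes its speed limit or range.

ROBOT

A 6-joint arm with a two-finger parallel gripper is mounted at the origin on the work surface. World frame = base frame: x ahead of the robot, y to its left, z up, the work surface at z = 0. Lengths are in mm, angles in rad, forces in N, time in s.
With the tool pointing down it reaches from about 350 to 975 mm from the base axis. Payload 7.1 kg.
Tool frame: the origin (TCP) lies between the finger pads; the fingertips stand 8 mm ahead of it and the grasp point (between the pads) lies 11 mm behind it; x points along the fingers, y is the direction in which the jaws open and shut, and the axes are right-handed (so a half turn about x gives the same grasp; the last joint's range is limited). The gripper opens to 88 mm and grips with 3 to 60 N. Pads are 20 mm wide; open, the fingers measure 115 mm over their backs; the gripper's body (75 mm by 178 mm) begins 61 mm behind the grasp point.
Start: joints at [-1.213, 0.423, 1.63, -0, 1.089, -0.019], TCP at [229.983, -581.131, 230.675] pointing down, gripper open.
Joint ranges: [-3, 3], [-0.9, 2.11], [0.09, 2.58], [-1.31, 4.45], [0.11, 2.69], [-2.54, 2.54]. Speed limits (rad/s): [2.39, 2.39, 3.01, 3.14, 3.14, 3.14].

INTERFACE

Orientations are given as a rotation vector (axis times angle).
In Python, from workcell import ctrl gives the robot as it stands.
- The arm moves only by the tool apply_moves, never from a script. Its argument "increments" is a list of rows, each an object with "gripper": the opening in per cent of the stroke, from 0 (shut) to 100 (fully open); "delta_pos": the shift along the tool's x, y, z in cm, a list of three; "dr": the turn, a rotation vector about the tool's x, y, z in rad, a list of three. In form: [{"gripper": gripper, "delta_pos": [dx, dy, dz], "dr": [ax, ay, az]}, ...]. A call has exactly 5 rows; each row shifts and turns the commanded pose from where the row before left it, along the tool's axes as they then stand; what a row does not reach is not made up. A row lasts 1/12 s, in which the tool goes at most 41.7 mm and 7.16 degrees, less where a joint would pass 70% of its speed; a pose out of reach is approached as far as the arm can. A call with a gripper value outside its range is refused whole. The fingers move at their own pace and stop on an object; the grip force is fixed at half the most. Time passes only in rows, so rows that do not move let the fingers close, or fill a call up. It gives the time, the measured TCP pose, the force and the opening at its end, in the units of the state.
- ctrl.get_obs(): the state, without advancing time (a new reading comes with each control period).
- ctrl.get_image(name): name is "scene" or "top"; returns a dict with "img" (420x560x3 uint8, red, green, blue), "range_z" (420x560 float32, mm along the optical axis (not along the pixel's ray), 0 where there is no reading), "mtx" (3x3 intrinsics, pixels), "rvec" (rotation vector, rad) and "tvec" (3), from world to camera coordinates, as OpenCV has them. Camera axes: x right, y down, z forward; pixel columns grow to the right and rows downward; lengths in mm; the calibration is good to about 2 mm. A picture is of the moment at which its call begins.
- ctrl.close_job(): hands the job in, once; it reports no verdict.
The state is a dict: "t": time; "qpos": joint angles; "qvel": joint speeds; "joint_torque": joint torques, N m; "ee_pos": TCP position; "orientation": TCP orientation; "ft_force": force on the tool from outside, world axes, zero at the start; "moment": the same for the moment, N m; "width": finger opening in mm.
Only numpy, scipy, OpenCV 4.12 (cv2) and the standard library are available. Lean on these libraries where they do the work, as an engineer would, in place of code of your own. Each camera call takes 0.05 s, during which the arm holds its last target. There are 200 camera calls.

## Working session

There is one attempt and no reset: what is moved stays moved. The work goes in short steps, Python scripts to look and compute and a tool call to move; the robot and the scene stay as the last step left them, time stands still between calls to the robot, and variables do not carry over. Pictures are saved under pics/ and viewed, about 8 in all and at most 12, crops included, and the job is handed in when it is done.

Besides the shell and the picture viewer there is one more tool, called after "Call:" by a JSON object that holds its "fn" and its "kwargs". apply_moves: Moves the arm, as the interface text tells. Its arguments: {"type":"object","properties":{"increments":{"type":"array","items":{"type":"object","properties":{"gripper":{"type":"number"},"delta_pos":{"type":"array","items":{"type":"number"}},"dr":{"type":"array","items":{"type":"number"}}}}}},"required":["increments"]}

```bash
mkdir -p pics; cat > h.py <<'E'
import numpy as np, cv2
from workcell import ctrl
from scipy.spatial.transform import Rotation as R
def grab(n):
    d=ctrl.get_image(n); np.savez('%s.npz'%n,**d); return d
def load(n): return dict(np.load('%s.npz'%n))
def cloud(d):
    z=d['range_z'].astype(float); K=d['mtx']; v,u=np.mgrid[:z.shape[0],:z.shape[1]]
    p=np.stack([(u-K[0,2])/K[0,0]*z,(v-K[1,2])/K[1,1]*z,z],-1)
    Rm=R.from_rotvec(np.ravel(d['rvec'])).as_matrix()
    w=(p-np.ravel(d['tvec']))@Rm; w[z==0]=np.nan; return w
def proj(d,P):
    return cv2.projectPoints(np.float64(P).reshape(-1,1,3),np.float64(d['rvec']),np.float64(d['tvec']),d['mtx'],None)[0].reshape(-1,2)
def save(img,name): cv2.imwrite('pics/'+name,np.ascontiguousarray(img[:,:,::-1]))
def state():
    o=ctrl.get_obs(); M=R.from_rotvec(o['orientation']).as_matrix()
    print('t',round(o['t'],2),'p',np.round(o['ee_pos'],1),'F',np.round(o['ft_force'],1),'w',round(float(o['width']),1),'q',np.round(o['qpos'],2)); print(np.round(M,3)); return o,M
E
python3 - <<'E'
from h import *
a=grab('scene');b=grab('top');save(a['img'],'s0.png');save(b['img'],'t0.png');state()
print(a['mtx'],b['mtx'])
E
```

```text
t 0.1 p [ 229.8 -580.7  230. ] F [ 0.5 -0.1 -0. ] w 87.4 q [-1.21  0.42  1.63 -0.    1.09 -0.02]
[[-0.001  0.368 -0.93 ]
 [ 0.001 -0.93  -0.368]
 [-1.    -0.001  0.   ]]
[[392.03119998   0.         280.5289015 ]
 [  0.         392.03119998 204.0107525 ]
 [  0.           0.           1.        ]] [[504.02459463   0.         275.92811876]
 [  0.         504.02459463 213.50744645]
 [  0.           0.           1.        ]]
```

View pics/s0.png

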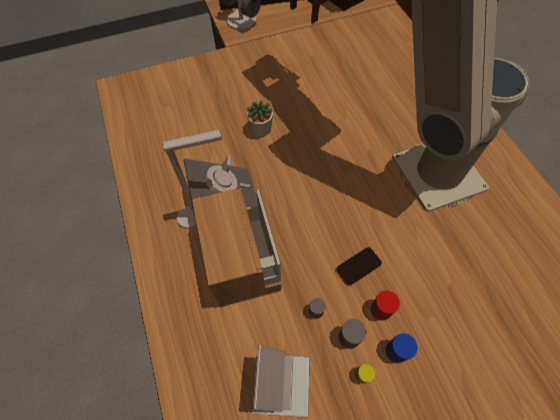

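View pics/t0.png

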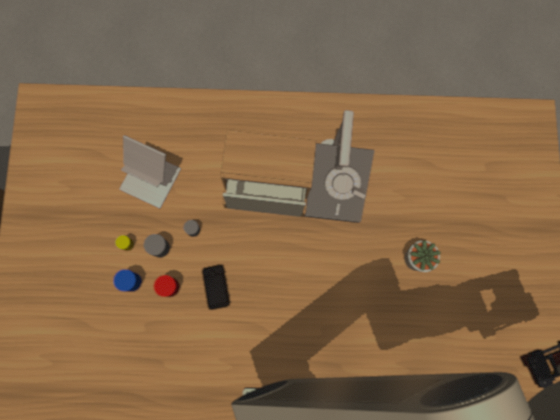

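The scene shows the unit in the middle, with the bin front facing the robot and the pot to its right. To the left are the stand, mouse and tins. Tin candidates in the top view are large grey (156,245), small grey (192,228), blue (126,281), red (165,286) and yellow (123,242). The larger grey one at (156,245) fits. I'll confirm it in an enlarged crop and measure.

```bash
python3 - <<'E'
from h import *
b=load('top');w=cloud(b);img=b['img']
def P(u,v): print((u,v),np.round(w[v,u],1))
for p in [(156,245),(192,228),(126,281),(165,286),(123,242),(424,256),(215,287),(343,183),(240,160),(300,160)]: P(*p)
# tins: fit circle by top surface
for u,v in [(156,245),(192,228),(424,256)]:
    s=w[v-20:v+21,u-20:u+21].reshape(-1,3); z0=w[v,u,2]; q=s[abs(s[:,2]-z0)<6]
    print('top',np.round(np.nanmin(q,0),1),np.round(np.nanmax(q,0),1),np.round(q.mean(0),1))
# housing top: 189 high
m=(abs(w[:,:,2]-189)<5); m[:,:200]=0; m[:,330:]=0; m[:120]=0;m[220:]=0
q=w[m][:,:2].astype(np.float32); r=cv2.minAreaRect(q); print('housing rect',r,cv2.boxPoints(r))
# sloped panel plane normal
m=np.zeros(m.shape,bool); m[145:220,308:372]=1
q=w[m]; q=q[(q[:,2]>30)&(q[:,2]<160)]
best=None
rng=np.random.default_rng(0)
for _ in range(500):
    a,c,d=q[rng.choice(len(q),3,False)]; n=np.cross(c-a,d-a); L=np.linalg.norm(n)
    if L<1: continue
    n/=L; k=abs((q-a)@n)<2.5
    if best is None or k.sum()>best.sum(): best=k
s=q[best]; c=s.mean(0); n=np.linalg.svd(s-c)[2][2]; n*=np.sign(n[2]); print('plane',best.sum(),n,np.degrees(np.arccos(n[2])),'yaw',np.degrees(np.arctan2(-n[1],-n[0])),c)
A=cv2.resize(img[110:230,200:400],None,fx=4,fy=4,interpolation=cv2.INTER_CUBIC)
save(A,'c1.png')
B=cv2.resize(img[200:320,90:250],None,fx=4,fy=4,interpolation=cv2.INTER_CUBIC);save(B,'c2.png')
E
```

```text
(156, 245) [473.  346.1  78.6]
(192, 228) [524.3 257.6  55.8]
(126, 281) [377.1 416.8  80. ]
(165, 286) [366.8 316.   77. ]
(123, 242) [481.6 439.4  55.8]
(424, 256) [ 458.9 -355.5  103. ]
(215, 287) [369.1 190.7  33.7]
(343, 183) [ 643.1 -140.7  125.4]
(240, 160) [678.2 127.5 190. ]
(300, 160) [683.4 -22.8 187.6]
top [446.7 324.4  72.9] [502.2 381.2  84.6] [474.8 352.   80.2]
top [507.7 243.6  50.3] [546.8 281.8  61.4] [526.9 262.8  56.1]
top [ 428.4 -396.7   97. ] [ 501.9 -327.   109. ] [ 461.8 -362.3  103.4]
housing rect ((663.91064453125, 59.70362854003906), (227.9333038330078, 169.01795959472656), 85.0633316040039) [[569.9078   -46.56787 ]
 [738.29877  -61.112637]
 [757.9135   165.97513 ]
 [589.5225   180.5199  ]]
plane 1815 [-0.56764353  0.04785774  0.82188227] 34.72633776679315 yaw -4.81918195341392 [ 649.420546   -129.29579385   95.83101062]
```

View pics/c1.png

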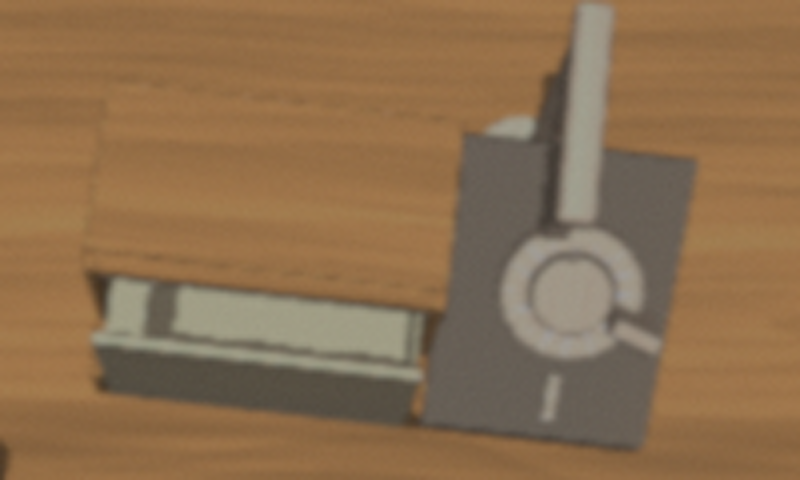

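View pics/c2.png

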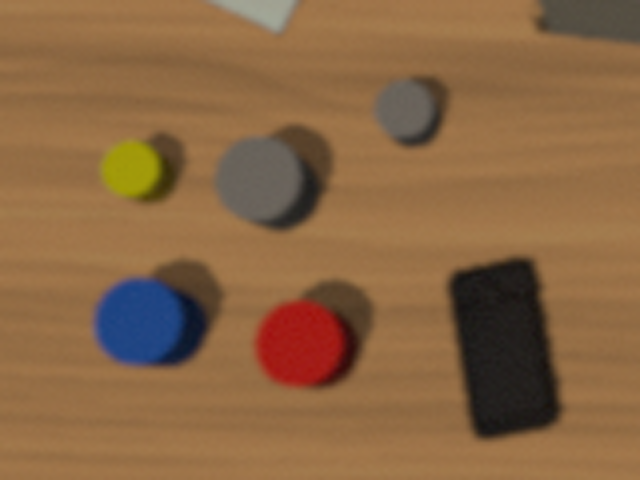

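The crop confirms the large grey tin at top-view pixel (156,245). Next to it are the smaller grey, blue, red and yellow ones, which stay. The unit's yaw is about -4.85°, and the housing and panel measurements agree. The hook shows as the dark bar at crop (160,310), and the collar tab points right and down-slope at about (637,337).

```bash
cat >> h.py <<'E'
yaw=np.radians(-4.87); ux=np.array([np.cos(yaw),np.sin(yaw),0]); uy=np.array([-np.sin(yaw),np.cos(yaw),0]); uz=np.array([0,0,1.])
O=np.array([663.9,59.7,0])-85*ux-90*uy
def U(x,y,z): return O+x*ux+y*uy+z*uz
def toU(p): d=np.asarray(p)-O; return np.array([d@ux,d@uy,d@uz])
n35=-np.sin(np.radians(35))*ux+np.cos(np.radians(35))*uz; up35=np.cos(np.radians(35))*ux+np.sin(np.radians(35))*uz
def go(p,Mx=None):
    """print tool-axes shift (cm) to world TCP p, and turn to orientation Mx"""
    o,M=state(); print('shift cm',np.round(M.T@(np.asarray(p)-o['ee_pos'])/10,2))
    if Mx is not None: print('dr',np.round(R.from_matrix(M.T@Mx).as_rotvec(),3))
def tool(xa,ya): return np.stack([xa,ya,np.cross(xa,ya)],1)
E
python3 - <<'E'
from h import *
b=load('top');w=cloud(b)
print('O',O)
m=(w[:,:,2]>300)&(w[:,:,2]<345); m[:, :320]=0;m[:,360:]=0;m[:105]=0;m[180:]=0
q=np.array([toU(p) for p in w[m]]);print('lamp',q.min(0),q.max(0))
f=lambda P:np.round((proj(b,P)-[200,110])*4+1.5)
for s in (112,117,122):
    C=U(0,-110,35)+s*up35
    print(s,'hub',f(C+26*n35),'rib',f(C-82*up35+6*n35))
C=U(0,-110,35)+117*up35
for a in (.9,1.1,1.3):
    d=-np.cos(a)*up35-np.sin(a)*uy; print(a,'tab in/out',f([C+d*28+51*n35,C+d*62+51*n35]))
print('hook',f([U(26,163,161),U(26,187,161)]),'rim',f([U(0,-14,177),U(0,194,177)]),'lamp?')
go(U(26,175,240),tool(-uz,-uy))
E
```

```text
O [571.56628951 -22.75899531   0.        ]
lamp [ 61.98881984 -91.35511203 325.16430621] [193.29995349 -68.66959737 344.99617569]
112 hub [[570. 302.]] rib [[549. 403.]]
117 hub [[571. 295.]] rib [[550. 396.]]
122 hub [[572. 287.]] rib [[551. 390.]]
0.9 tab in/out [[603. 337.]
 [638. 371.]]
1.1 tab in/out [[609. 331.]
 [651. 358.]]
1.3 tab in/out [[613. 323.]
 [661. 342.]]
hook [[144. 316.]
 [106. 312.]] rim [[420. 382.]
 [ 88. 345.]] lamp?
t 0.1 p [ 229.8 -580.7  230. ] F [ 0.5 -0.1 -0. ] w 87.4 q [-1.21  0.42  1.63 -0.    1.09 -0.02]
[[-0.001  0.368 -0.93 ]
 [ 0.001 -0.93  -0.368]
 [-1.    -0.001  0.   ]]
shift cm [ -0.93 -53.81 -62.43]
dr [0.462 0.    0.001]
```

Call:
{"fn": "apply_moves", "kwargs": {"increments": [{"gripper":0,"delta_pos":[-0.2,-2.6,-3.0],"dr":[0,0,0]},{"gripper":0,"delta_pos":[-0.2,-2.7,-3.1],"dr":[0,0,0]},{"gripper":0,"delta_pos":[-0.2,-2.7,-3.1],"dr":[0,0,0]},{"gripper":0,"delta_pos":[-0.2,-2.7,-3.1],"dr":[0,0,0]},{"gripper":0,"delta_pos":[-0.2,-2.7,-3.1],"dr":[0,0,0]}]}}

```text
t: 0.52
ee_pos: [324.1, -398.0, 240.4]
orientation: [2.016, 0.384, -2.016]
ft_force: [0.5, -0.5, 0.3]
width: 58.3
```

Call:
{"fn": "apply_moves", "kwargs": {"increments": [{"gripper":0,"delta_pos":[0,-2.7,-3.1],"dr":[0,0,0]},{"gripper":0,"delta_pos":[0,-2.7,-3.1],"dr":[0,0,0]},{"gripper":0,"delta_pos":[0,-2.7,-3.1],"dr":[0,0,0]},{"gripper":0,"delta_pos":[0,-2.7,-3.1],"dr":[0,0,0]},{"gripper":0,"delta_pos":[0,-2.7,-3.1],"dr":[0,0,0]}]}}

```text
t: 0.93
ee_pos: [418.6, -215.4, 240.6]
orientation: [2.015, 0.384, -2.016]
ft_force: [1.3, 0.6, 0.7]
width: 24.7
```

Call:
{"fn": "apply_moves", "kwargs": {"increments": [{"gripper":0,"delta_pos":[0,-2.7,-3.1],"dr":[0,0,0]},{"gripper":0,"delta_pos":[0,-2.7,-3.1],"dr":[0,0,0]},{"gripper":0,"delta_pos":[0,-2.7,-3.1],"dr":[0,0,0]},{"gripper":0,"delta_pos":[0,-2.7,-3.1],"dr":[0,0,0]},{"gripper":0,"delta_pos":[0,-2.7,-3.1],"dr":[0,0,0]}]}}

```text
t: 1.35
ee_pos: [513.1, -32.7, 240.6]
orientation: [2.015, 0.384, -2.016]
ft_force: [-0.0, -1.3, -0.3]
width: 0.4
```

Call:
{"fn": "apply_moves", "kwargs": {"increments": [{"gripper":0,"delta_pos":[0,-2.7,-3.1],"dr":[0,0,0]},{"gripper":0,"delta_pos":[0,0,0],"dr":[0.12,0,0]},{"gripper":0,"delta_pos":[0,0,0],"dr":[0.12,0,0]},{"gripper":0,"delta_pos":[0,0,0],"dr":[0.12,0,0]},{"gripper":0,"delta_pos":[0,0,0],"dr":[0.102,0,0]}]}}

```text
t: 1.77
ee_pos: [531.4, 2.3, 240.2]
orientation: [-2.174, 0.098, 2.176]
ft_force: [0.1, -0.6, 0.4]
width: 0.8
```

```bash
python3 - <<'E'
from h import *
go(U(27,175,240),tool(-uz,-uy))
a=grab('scene');w=cloud(a)
c=proj(a,U(26,120,170))[0].astype(int);print(c)
for p in ([26,175,161],[26,120,161],[0,194,177],[0,90,177],[4,-14,177]): print(p,np.round(proj(a,U(*p))[0]))
save(cv2.resize(a['img'][c[1]-70:c[1]+70,c[0]-90:c[0]+90],None,fx=4.4,fy=4.2,interpolation=cv2.INTER_CUBIC)[:600,:800],'s1.png')
E
```

```text
t 1.77 p [531.4   2.3 240.2] F [ 0.1 -0.6  0.4] w 0.8 q [-0.02  0.27  1.83 -0.    1.04  1.64]
[[-0.001 -0.09  -0.996]
 [ 0.    -0.996  0.09 ]
 [-1.     0.     0.001]]
shift cm [  0.02 -15.37  -6.83]
dr [-0.005  0.001 -0.   ]
[262 238]
[26, 175, 161] [268. 261.]
[26, 120, 161] [262. 240.]
[0, 194, 177] [281. 263.]
[0, 90, 177] [269. 224.]
[4, -14, 177] [257. 189.]
```

View pics/s1.png

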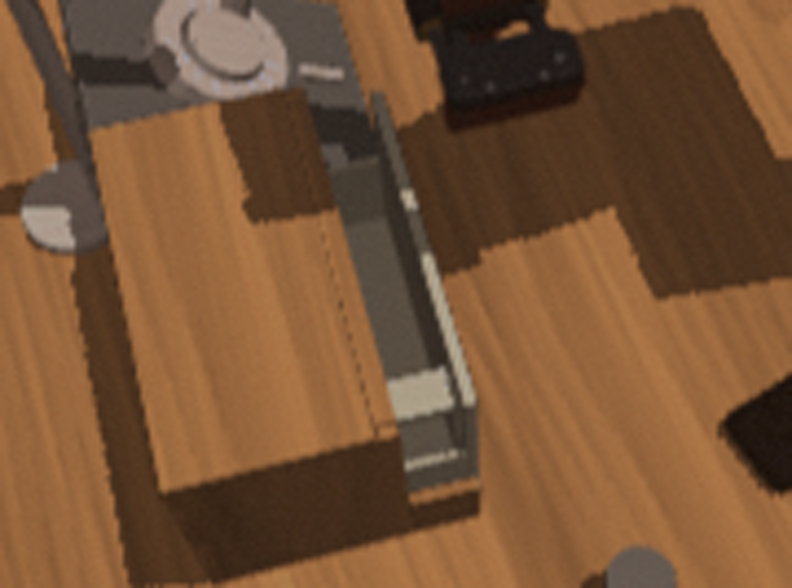

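The hook shows bright at crop (420,392), which is image (267.5,261.3). My prediction was (268,261), so the pose is confirmed. The gap in front of the rail is clear.

Call:
{"fn": "apply_moves", "kwargs": {"increments": [{"gripper":0,"delta_pos":[0,-3.6,-1.6],"dr":[0,0,0]},{"gripper":0,"delta_pos":[0,-3.6,-1.6],"dr":[0,0,0]},{"gripper":0,"delta_pos":[0,-3.6,-1.6],"dr":[0,0,0]},{"gripper":0,"delta_pos":[0,-3.6,-1.6],"dr":[0,0,0]},{"gripper":0,"delta_pos":[0,-1.0,-0.4],"dr":[0,0,0]}]}}

```text
t: 2.23
ee_pos: [614.6, 153.6, 240.5]
orientation: [-2.181, 0.086, 2.178]
ft_force: [0.7, -0.2, 0.1]
width: 0.7
```

Call:
{"fn": "apply_moves", "kwargs": {"increments": [{"gripper":0,"delta_pos":[1.5,0,0],"dr":[0,0,0]},{"gripper":0,"delta_pos":[1.5,0,0],"dr":[0,0,0]},{"gripper":0,"delta_pos":[1.5,0,0],"dr":[0,0,0]},{"gripper":0,"delta_pos":[1.0,0,0],"dr":[0,0,0]},{"gripper":0,"delta_pos":[0.5,0,0],"dr":[0,0,0]}]}}

```text
t: 2.65
ee_pos: [611.4, 148.8, 178.9]
orientation: [-2.176, 0.093, 2.182]
ft_force: [0.0, -0.3, -0.2]
width: 0.7
```

```bash
python3 - <<'E'
from h import *
go(U(27,175,149),tool(-uz,-uy))
E
```

```text
t 2.65 p [611.4 148.8 178.9] F [ 0.  -0.3 -0.2] w 0.7 q [ 0.22  0.49  1.66 -0.    1.    1.87]
[[-0.003 -0.084 -0.996]
 [-0.001 -0.996  0.084]
 [-1.     0.001  0.003]]
shift cm [ 2.98 -0.07 -0.2 ]
dr [ 0.001  0.003 -0.001]
```

Call:
{"fn": "apply_moves", "kwargs": {"increments": [{"gripper":0,"delta_pos":[0.8,0,-0.1],"dr":[0,0,0]},{"gripper":0,"delta_pos":[0.6,0,0],"dr":[0,0,0]},{"gripper":0,"delta_pos":[0.6,0,0],"dr":[0,0,0]},{"gripper":0,"delta_pos":[0.5,0,0],"dr":[0,0,0]},{"gripper":0,"delta_pos":[0.5,0,0],"dr":[0,0,0]}]}}

```text
t: 3.07
ee_pos: [613.9, 149.1, 150.9]
orientation: [-2.179, 0.093, 2.177]
ft_force: [-0.1, -1.8, 3.5]
width: 0.6
```

Call:
{"fn": "apply_moves", "kwargs": {"increments": [{"gripper":0,"delta_pos":[0.1,0,0],"dr":[0,0,0]},{"gripper":0,"delta_pos":[0,0,0],"dr":[0,0,0]},{"gripper":0,"delta_pos":[0,0,0],"dr":[0,0,0]},{"gripper":0,"delta_pos":[0,0,0],"dr":[0,0,0]},{"gripper":0,"delta_pos":[0,0,0],"dr":[0,0,0]}]}}

```text
t: 3.48
ee_pos: [613.9, 149.2, 150.2]
orientation: [-2.179, 0.093, 2.177]
ft_force: [0.7, -1.9, 3.6]
width: 0.6
```

```bash
python3 - <<'E'
from h import *
o,M=state(); print(toU(o['ee_pos']))
E
```

```text
t 3.48 p [613.9 149.2 150.2] F [ 0.7 -1.9  3.6] w 0.6 q [ 0.22  0.53  1.67 -0.    0.94  1.88]
[[ 0.001 -0.085 -0.996]
 [-0.    -0.996  0.085]
 [-1.     0.    -0.001]]
[ 27.56299145 174.94755335 150.15133612]
```

Call:
{"fn": "apply_moves", "kwargs": {"increments": [{"gripper":0,"delta_pos":[0.2,0,0],"dr":[0,0,0]},{"gripper":0,"delta_pos":[0.2,0,0],"dr":[0,0,0]},{"gripper":0,"delta_pos":[0,0,0],"dr":[0,0,0]},{"gripper":0,"delta_pos":[0,0,0],"dr":[0,0,0]},{"gripper":0,"delta_pos":[0,0,0],"dr":[0,0,0]}]}}

```text
t: 3.9
ee_pos: [614.1, 149.3, 147.1]
orientation: [-2.179, 0.093, 2.176]
ft_force: [-2.0, -3.6, 13.1]
width: 0.6
```

```bash
python3 - <<'E'
from h import *
o,M=state(); print(toU(o['ee_pos']))
# rigid rotation about hinge by -d per row (panel top to robot)
for d in (.04,.05,.06):
    H=U(0,175,12); Q=R.from_rotvec(-uy*d).as_matrix(); p=H+Q@(o['ee_pos']-H)
    print(d,np.round(M.T@(p-o['ee_pos'])/10,3),np.round(R.from_matrix(M.T@Q@M).as_rotvec(),3))
E
```

```text
t 3.9 p [614.1 149.3 147.1] F [-2.  -3.6 13.1] w 0.6 q [ 0.22  0.53  1.67 -0.    0.94  1.88]
[[ 0.002 -0.085 -0.996]
 [ 0.    -0.996  0.085]
 [-1.    -0.    -0.002]]
[ 27.79152143 175.0468824  147.09265767]
0.04 [-0.101  0.     0.542] [-0.    0.04 -0.  ]
0.05 [-0.123  0.     0.678] [-0.    0.05 -0.  ]
0.06 [-0.144  0.     0.815] [-0.    0.06 -0.  ]
```

Call:
{"fn": "apply_moves", "kwargs": {"increments": [{"gripper":0,"delta_pos":[-0.1,0,0.4],"dr":[0,0,0]},{"gripper":0,"delta_pos":[0,0,0.4],"dr":[0,0,0]},{"gripper":0,"delta_pos":[0,0,0.2],"dr":[0,0,0]},{"gripper":0,"delta_pos":[-0.09,0,0.67],"dr":[0,0.05,0]},{"gripper":0,"delta_pos":[-0.1,0,0.67],"dr":[0,0.05,0]}]}}

```text
t: 4.32
ee_pos: [592.1, 151.9, 148.9]
orientation: [-2.291, 0.096, 2.061]
ft_force: [2.9, -0.6, 3.6]
width: 0.4
```

```bash
python3 - <<'E'
from h import *
o,M=state(); print(toU(o['ee_pos']), M.T@o['ft_force'])
E
```

```text
t 4.32 p [592.1 151.9 148.9] F [ 2.9 -0.6  3.6] w 0.4 q [ 0.25  0.47  1.79 -0.05  0.79  1.94]
[[ 0.105 -0.086 -0.991]
 [-0.007 -0.996  0.085]
 [-0.994 -0.002 -0.105]]
[  5.60613822 175.75925885 148.9404454 ] [-3.26153345  0.33217255 -3.33722181]
```

Call:
{"fn": "apply_moves", "kwargs": {"increments": [{"gripper":0,"delta_pos":[-0.1,0,0.67],"dr":[0,0.05,0]},{"gripper":0,"delta_pos":[-0.1,0,0.67],"dr":[0,0.05,0]},{"gripper":0,"delta_pos":[-0.1,0,0.67],"dr":[0,0.05,0]},{"gripper":0,"delta_pos":[-0.1,0,0.67],"dr":[0,0.05,0]},{"gripper":0,"delta_pos":[-0.1,0,0.67],"dr":[0,0.05,0]}]}}

```text
t: 4.73
ee_pos: [557.0, 155.1, 147.2]
orientation: [-2.536, 0.105, 1.765]
ft_force: [2.3, -2.4, 4.8]
width: 0.3
```

Call:
{"fn": "apply_moves", "kwargs": {"increments": [{"gripper":0,"delta_pos":[-0.1,0,0.67],"dr":[0,0.05,0]},{"gripper":0,"delta_pos":[-0.1,0,0.67],"dr":[0,0.05,0]},{"gripper":0,"delta_pos":[-0.1,0,0.67],"dr":[0,0.05,0]},{"gripper":0,"delta_pos":[-0.1,0,0.67],"dr":[0,0.05,0]},{"gripper":0,"delta_pos":[0,0,0],"dr":[0,0,0]}]}}

```text
t: 5.15
ee_pos: [541.0, 142.0, 160.9]
orientation: [-2.658, 0.06, 1.578]
ft_force: [-0.9, 0.5, 0.8]
width: 0.5
```

```bash
python3 - <<'E'
from h import *
o,M=state(); print(toU(o['ee_pos']), M.T@o['ft_force'])
a=grab('top');w=cloud(a)
save(cv2.resize(a['img'][110:250,180:380],None,fx=4,fy=4,interpolation=cv2.INTER_CUBIC),'t2.png')
# candidate rim points: in unit frame y 100..., height 140-180, x<-20
q=np.array([toU(p) for p in w[110:250,200:330].reshape(-1,3)]); 
for y in (0,30,60,90,110):
    k=(abs(q[:,1]-y)<8)&(q[:,2]>120)&(q[:,2]<185)&(q[:,0]<20)&(q[:,0]>-110); print(y,np.round(q[k].mean(0),1),k.sum())
E
```

```text
t 5.15 p [541.  142.  160.9] F [-0.9  0.5  0.8] w 0.5 q [ 0.32  0.31  2.14 -0.64  0.27  2.54]
[[ 0.478 -0.059 -0.876]
 [-0.008 -0.998  0.063]
 [-0.878 -0.023 -0.478]]
[-44.41287933 161.59146221 160.89344354] [-1.13843525 -0.49896278  0.45642038]
0 [-59.3   0.  148.3] 58
30 [-59.9  29.8 149.4] 54
60 [-59.7  60.  148.7] 55
90 [nan nan nan] 0
110 [-61.6 111.7 149.5] 20<stdin>:8: RuntimeWarning: Mean of empty slice.
  ret = um.true_divide(
```

```bash
cat >> h.py <<'E'
def binang(w):
    q=np.array([toU(p) for p in w[110:260,180:340].reshape(-1,3)])
    k=(q[:,1]>-8)&(q[:,1]<120)&(q[:,0]<30)&(q[:,0]>-130)&(q[:,2]>60)&(q[:,2]<185)
    q=q[k]; res=[]
    for t in np.arange(0,.65,.01):
        a=np.array([np.cos(t),0,np.sin(t)]);u=np.array([-np.sin(t),0,np.cos(t)]);d=q-[0,0,12]
        fa,fu=d@a,d@u; top=(fu>161)&(fu<169)&(fa>-3)&(fa<11); fr=(abs(fa)<4)&(fu<165)&(fu>20)
        res.append((top.sum()+fr.sum(),t))
    return sorted(res)[-3:]
E
python3 - <<'E'
from h import *
a=load('top'); print(binang(cloud(a)))
E
```

```text
[(np.int64(367), np.float64(0.4)), (np.int64(368), np.float64(0.38)), (np.int64(375), np.float64(0.39))]
```

View pics/t2.png

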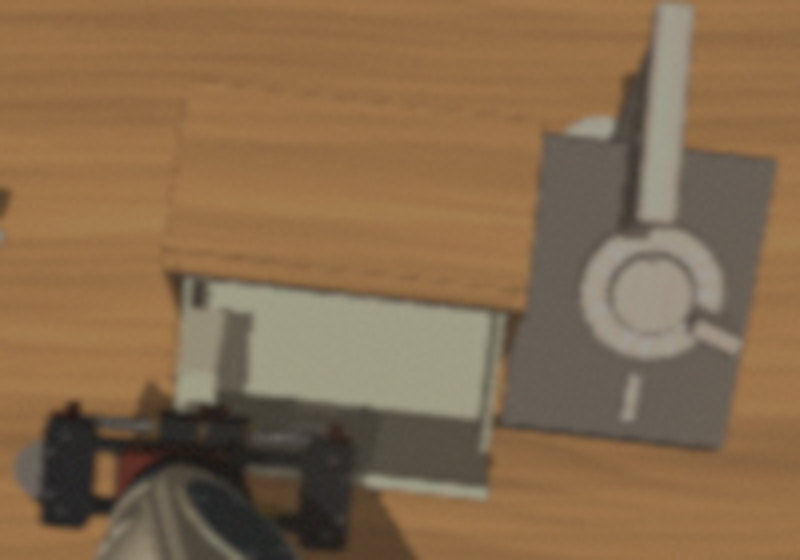

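The bin stands open at about 0.39 rad. The rim is at crop (300–490, 480–495) and the hook at (205,340). Joint 6 reached its limit, so I'll retract, come upright, make a half turn and pull the bin wider.

Call:
{"fn": "apply_moves", "kwargs": {"increments": [{"gripper":0,"delta_pos":[-2.0,0,0],"dr":[0,0,0]},{"gripper":0,"delta_pos":[-3.0,0,0],"dr":[0,0,0]},{"gripper":0,"delta_pos":[-3.0,0,0],"dr":[0,0,0]},{"gripper":0,"delta_pos":[0,0,0],"dr":[0,-0.1,0]},{"gripper":0,"delta_pos":[0,0,0],"dr":[0,-0.1,0]}]}}

```text
t: 5.62
ee_pos: [502.9, 144.5, 232.6]
orientation: [-2.486, 0.048, 1.829]
ft_force: [0.4, -0.8, -1.2]
width: 0.6
```

Call:
{"fn": "apply_moves", "kwargs": {"increments": [{"gripper":0,"delta_pos":[0,0,0],"dr":[0,-0.1,0]},{"gripper":0,"delta_pos":[0,0,0],"dr":[0,-0.1,0]},{"gripper":0,"delta_pos":[0,0,0],"dr":[0,-0.1,0]},{"gripper":0,"delta_pos":[0,0,0],"dr":[0,0,0]},{"gripper":0,"delta_pos":[0,0,0],"dr":[0,0,0]}]}}

```text
t: 6.03
ee_pos: [505.4, 142.9, 230.3]
orientation: [-2.187, 0.043, 2.172]
ft_force: [-0.2, 0.0, -0.1]
width: 0.8
```

```bash
python3 - <<'E'
from h import *
go(U(-27,30,230),tool(-uz,uy))
o=ctrl.get_obs(); print(toU(o['ee_pos']))
E
```

```text
t 6.03 p [505.4 142.9 230.3] F [-0.2  0.  -0.1] w 0.8 q [0.24 0.27 1.86 0.02 1.   1.86]
[[ 0.008 -0.061 -0.998]
 [ 0.022 -0.998  0.061]
 [-1.    -0.022 -0.006]]
shift cm [-0.23 13.07 -5.  ]
dr [-3.118 -0.035 -0.01 ]
[-80.01307247 159.46078201 230.29252784]
```

Call:
{"fn": "apply_moves", "kwargs": {"increments": [{"gripper":0,"delta_pos":[0,3.2,-1.2],"dr":[0,0,0]},{"gripper":0,"delta_pos":[0,3.2,-1.2],"dr":[0,0,0]},{"gripper":0,"delta_pos":[0,3.2,-1.2],"dr":[0,0,0]},{"gripper":0,"delta_pos":[0,3.4,-1.4],"dr":[0,0,0]},{"gripper":0,"delta_pos":[0,0,0],"dr":[-0.12,0,0]}]}}

```text
t: 6.45
ee_pos: [547.2, 6.0, 228.2]
orientation: [2.214, 0.083, -2.191]
ft_force: [0.3, -0.4, -0.3]
width: 0.6
```

Call:
{"fn": "apply_moves", "kwargs": {"increments": [{"gripper":0,"delta_pos":[0,0,0],"dr":[-0.124,0,0]},{"gripper":0,"delta_pos":[0,0,0],"dr":[-0.124,0,0]},{"gripper":0,"delta_pos":[0,0,0],"dr":[-0.124,0,0]},{"gripper":0,"delta_pos":[0,0,0],"dr":[-0.124,0,0]},{"gripper":0,"delta_pos":[0,0,0],"dr":[-0.124,0,0]}]}}

```text
t: 6.87
ee_pos: [545.4, 10.5, 228.0]
orientation: [1.844, 0.67, -1.816]
ft_force: [-0.3, -0.0, 0.7]
width: 0.6
```

Call:
{"fn": "apply_moves", "kwargs": {"increments": [{"gripper":0,"delta_pos":[0,0,0],"dr":[-0.124,0,0]},{"gripper":0,"delta_pos":[0,0,0],"dr":[-0.124,0,0]},{"gripper":0,"delta_pos":[0,0,0],"dr":[-0.124,0,0]},{"gripper":0,"delta_pos":[0,0,0],"dr":[-0.124,0,0]},{"gripper":0,"delta_pos":[0,0,0],"dr":[-0.124,0,0]}]}}

```text
t: 7.28
ee_pos: [545.3, 10.7, 228.0]
orientation: [1.421, 1.085, -1.387]
ft_force: [-0.6, -0.4, -0.2]
width: -0.1
```

Call:
{"fn": "apply_moves", "kwargs": {"increments": [{"gripper":0,"delta_pos":[0,0,0],"dr":[-0.124,0,0]},{"gripper":0,"delta_pos":[0,0,0],"dr":[-0.124,0,0]},{"gripper":0,"delta_pos":[0,0,0],"dr":[-0.124,0,0]},{"gripper":0,"delta_pos":[0,0,0],"dr":[-0.124,0,0]},{"gripper":0,"delta_pos":[0,0,0],"dr":[-0.124,0,0]}]}}

```text
t: 7.7
ee_pos: [545.3, 10.7, 228.0]
orientation: [0.962, 1.362, -0.926]
ft_force: [-0.0, -0.3, -0.1]
width: 0.2
```

Call:
{"fn": "apply_moves", "kwargs": {"increments": [{"gripper":0,"delta_pos":[0,0,0],"dr":[-0.124,0,0]},{"gripper":0,"delta_pos":[0,0,0],"dr":[-0.124,0,0]},{"gripper":0,"delta_pos":[0,0,0],"dr":[-0.124,0,0]},{"gripper":0,"delta_pos":[0,0,0],"dr":[-0.124,0,0]},{"gripper":0,"delta_pos":[0,0,0],"dr":[-0.124,0,0]}]}}

```text
t: 8.12
ee_pos: [545.3, 10.7, 228.0]
orientation: [0.484, 1.519, -0.448]
ft_force: [0.1, -0.3, -0.0]
width: 0.5
```

Call:
{"fn": "apply_moves", "kwargs": {"increments": [{"gripper":0,"delta_pos":[0,0,0],"dr":[-0.124,0,0]},{"gripper":0,"delta_pos":[0,0,0],"dr":[-0.124,0,0]},{"gripper":0,"delta_pos":[0,0,0],"dr":[-0.124,0,0]},{"gripper":0,"delta_pos":[0,0,0],"dr":[-0.124,0,0]},{"gripper":0,"delta_pos":[0,0,0],"dr":[0,0,0]}]}}

```text
t: 8.53
ee_pos: [545.4, 10.6, 228.1]
orientation: [0.096, 1.563, -0.062]
ft_force: [0.1, 0.6, -1.0]
width: 0.7
```

```bash
python3 - <<'E'
from h import *
go(U(-27,30,140),tool(-uz,uy))
o=ctrl.get_obs(); print(toU(o['ee_pos']))
E
```

```text
t 8.53 p [545.4  10.6 228.1] F [ 0.1  0.6 -1. ] w 0.7 q [-0.01  0.31  1.81  0.03  1.01 -1.5 ]
[[ 0.008  0.101  0.995]
 [ 0.021  0.995 -0.101]
 [-1.     0.022  0.005]]
shift cm [ 8.81 -0.3   0.14]
dr [-0.016  0.006 -0.022]
[-28.86700796  31.06106488 228.09745122]
```

Call:
{"fn": "apply_moves", "kwargs": {"increments": [{"gripper":0,"delta_pos":[0,0,0],"dr":[-0.016,0.006,-0.022]},{"gripper":0,"delta_pos":[2.5,0,0],"dr":[0,0,0]},{"gripper":0,"delta_pos":[2.5,0,0],"dr":[0,0,0]},{"gripper":0,"delta_pos":[2.5,0,0],"dr":[0,0,0]},{"gripper":0,"delta_pos":[1.3,0,0],"dr":[0,0,0]}]}}

```text
t: 8.95
ee_pos: [544.3, 10.6, 138.0]
orientation: [0.074, 1.573, -0.074]
ft_force: [-0.7, 0.6, 0.0]
width: 0.4
```

Call:
{"fn": "apply_moves", "kwargs": {"increments": [{"gripper":0,"delta_pos":[0,0,-0.6],"dr":[0,0,0]},{"gripper":0,"delta_pos":[0,0,-0.6],"dr":[0,0,0]},{"gripper":0,"delta_pos":[0,0,-0.6],"dr":[0,0,0]},{"gripper":0,"delta_pos":[0,0,-0.6],"dr":[0,0,0]},{"gripper":0,"delta_pos":[0,0,-0.6],"dr":[0,0,0]}]}}

```text
t: 9.37
ee_pos: [517.0, 12.9, 142.0]
orientation: [0.071, 1.568, -0.071]
ft_force: [1.4, 0.4, -0.6]
width: 0.8
```

```bash
python3 - <<'E'
from h import *
o,M=state(); print(toU(o['ee_pos']))
E
```

```text
t 9.37 p [517.   12.9 142. ] F [ 1.4  0.4 -0.6] w 0.8 q [ 0.    0.39  1.93  0.    0.81 -1.48]
[[ 0.002  0.09   0.996]
 [ 0.     0.996 -0.09 ]
 [-1.     0.001  0.002]]
[-57.42209355  30.92477455 142.03837744]
```

Call:
{"fn": "apply_moves", "kwargs": {"increments": [{"gripper":0,"delta_pos":[0,0,-0.3],"dr":[0,0,0]},{"gripper":0,"delta_pos":[0,0,1.2],"dr":[0,0,0]},{"gripper":50,"delta_pos":[-3.0,0,0],"dr":[0,0,0]},{"gripper":100,"delta_pos":[-3.5,0,0],"dr":[0,0,0]},{"gripper":100,"delta_pos":[-2.5,0,0],"dr":[0,0,0]}]}}

```text
t: 9.78
ee_pos: [525.5, 12.0, 232.8]
orientation: [0.071, 1.571, -0.07]
ft_force: [0.0, 0.0, -0.8]
width: 16.7
```

```bash
python3 - <<'E'
from h import *
go([474.5,352.5,225],tool(-uz,uy))
E
```

```text
t 9.78 p [525.5  12.  232.8] F [ 0.   0.  -0.8] w 16.7 q [-0.    0.28  1.85  0.    1.02 -1.48]
[[-0.001  0.09   0.996]
 [ 0.001  0.996 -0.09 ]
 [-1.     0.    -0.001]]
shift cm [ 0.8  33.46 -8.15]
dr [-0.005 -0.001 -0.   ]
```

Call:
{"fn": "apply_moves", "kwargs": {"increments": [{"gripper":100,"delta_pos":[0,3.8,-0.9],"dr":[0,0,0]},{"gripper":100,"delta_pos":[0,3.8,-0.9],"dr":[0,0,0]},{"gripper":100,"delta_pos":[0,3.8,-0.9],"dr":[0,0,0]},{"gripper":100,"delta_pos":[0,3.8,-0.9],"dr":[0,0,0]},{"gripper":100,"delta_pos":[0,3.8,-0.9],"dr":[0,0,0]}]}}

```text
t: 10.2
ee_pos: [496.9, 206.6, 231.3]
orientation: [0.072, 1.571, -0.071]
ft_force: [0.8, 0.4, 0.5]
width: 50.5
```

Call:
{"fn": "apply_moves", "kwargs": {"increments": [{"gripper":100,"delta_pos":[0,3.8,-0.9],"dr":[0,0,0]},{"gripper":100,"delta_pos":[0,3.8,-0.9],"dr":[0,0,0]},{"gripper":100,"delta_pos":[0,3.8,-0.9],"dr":[0,0,0]},{"gripper":100,"delta_pos":[0,3.0,-0.9],"dr":[0,0,0]},{"gripper":100,"delta_pos":[0,0,0],"dr":[0,0,0]}]}}

```text
t: 10.62
ee_pos: [473.6, 356.5, 231.3]
orientation: [0.07, 1.571, -0.066]
ft_force: [0.1, 0.1, 1.1]
width: 83.8
```

```bash
python3 - <<'E'
from h import *
a=grab('top');w=cloud(a);print(binang(w))
go([474.5,352.5,47],tool(-uz,uy))
E
```

```text
[(np.int64(722), np.float64(0.54)), (np.int64(750), np.float64(0.52)), (np.int64(771), np.float64(0.53))]
t 10.67 p [473.8 354.1 231. ] F [ 0.1 -1.   0.3] w 86.5 q [ 0.62  0.37  1.71  0.    1.06 -0.86]
[[-0.001  0.086  0.996]
 [ 0.001  0.996 -0.086]
 [-1.     0.001 -0.001]]
shift cm [18.4  -0.16  0.1 ]
dr [-0.001 -0.001 -0.001]
```

Bin angle is about 0.53 rad. Now I'll descend and grip.

Call:
{"fn": "apply_moves", "kwargs": {"increments": [{"gripper":100,"delta_pos":[3.8,-0.1,0.1],"dr":[0,0,0]},{"gripper":100,"delta_pos":[3.8,0,0],"dr":[0,0,0]},{"gripper":100,"delta_pos":[3.8,0,0],"dr":[0,0,0]},{"gripper":100,"delta_pos":[3.8,0,0],"dr":[0,0,0]},{"gripper":100,"delta_pos":[3.2,0,0],"dr":[0,0,0]}]}}

```text
t: 11.08
ee_pos: [475.1, 348.8, 45.1]
orientation: [0.071, 1.572, -0.072]
ft_force: [-0.3, 0.0, -0.5]
width: 88.2
```

Call:
{"fn": "apply_moves", "kwargs": {"increments": [{"gripper":50,"delta_pos":[0,0,0],"dr":[0,0,0]},{"gripper":30,"delta_pos":[0,0,0],"dr":[0,0,0]},{"gripper":30,"delta_pos":[0,0,0],"dr":[0,0,0]},{"gripper":30,"delta_pos":[0,0,0],"dr":[0,0,0]},{"gripper":30,"delta_pos":[0,0,0],"dr":[0,0,0]}]}}

```text
t: 11.5
ee_pos: [477.3, 351.6, 49.5]
orientation: [0.073, 1.567, -0.068]
ft_force: [0.4, 0.7, -0.4]
width: 58.2
```

Call:
{"fn": "apply_moves", "kwargs": {"increments": [{"gripper":30,"delta_pos":[-2.0,0,0],"dr":[0,0,0]},{"gripper":30,"delta_pos":[-3.8,0,0],"dr":[0,0,0]},{"gripper":30,"delta_pos":[-3.8,0,0],"dr":[0,0,0]},{"gripper":30,"delta_pos":[-3.8,0,0],"dr":[0,0,0]},{"gripper":30,"delta_pos":[-3.8,0,0],"dr":[0,0,0]}]}}

```text
t: 11.92
ee_pos: [475.9, 350.7, 222.4]
orientation: [0.072, 1.569, -0.069]
ft_force: [1.3, 1.0, -0.7]
width: 55.4
```

Call:
{"fn": "apply_moves", "kwargs": {"increments": [{"gripper":30,"delta_pos":[-3.5,0,0],"dr":[0,0,0]},{"gripper":30,"delta_pos":[-3.5,0,0],"dr":[0,0,0]},{"gripper":30,"delta_pos":[0,0,0],"dr":[0,0,0]},{"gripper":30,"delta_pos":[0,0,0],"dr":[0,0,0]},{"gripper":30,"delta_pos":[0,0,0],"dr":[0,0,0]}]}}

```text
t: 12.33
ee_pos: [475.6, 350.5, 289.5]
orientation: [0.071, 1.57, -0.07]
ft_force: [-0.6, 0.0, -2.1]
width: 55.5
```

```bash
python3 - <<'E'
from h import *
t=.53
a=np.cos(t)*ux+np.sin(t)*uz; u=-np.sin(t)*ux+np.cos(t)*uz
F=U(0,90,12)+62*a+6*u
# tool tilt t: x=-u ; tin bottom at TCP +47 along tool x
for tt in (.53,.35):
    k=-(-np.sin(tt)*ux+np.cos(tt)*uz)
    for h in (130,50,8):
        tb=F-30*uy+h*u+0*a
        p=tb-k*47; print(tt,h,'TCP',np.round(p,1),'U',np.round(toU(p),1))
    go(p,tool(k,uy))
E
```

```text
0.53 130 TCP [537.8  40.3 201.2] U [-39.   60.  201.2]
0.53 50 TCP [578.1  36.9 132.2] U [  1.4  60.  132.2]
0.53 8 TCP [599.2  35.1  96. ] U [22.7 60.  96. ]
t 12.33 p [475.6 350.5 289.5] F [-0.6  0.  -2.1] w 55.5 q [ 0.61  0.31  1.65  0.    1.18 -0.87]
[[-0.     0.09   0.996]
 [ 0.001  0.996 -0.09 ]
 [-1.     0.001 -0.   ]]
shift cm [ 19.32 -30.32  15.14]
dr [-0.005 -0.53   0.   ]
0.35 130 TCP [545.4  39.7 204.8] U [-31.4  60.  204.8]
0.35 50 TCP [585.7  36.3 135.8] U [  9.1  60.  135.8]
0.35 8 TCP [606.9  34.5  99.6] U [30.3 60.  99.6]
t 12.33 p [475.6 350.5 289.5] F [-0.6  0.  -2.1] w 55.5 q [ 0.61  0.31  1.65  0.    1.18 -0.87]
[[-0.     0.09   0.996]
 [ 0.001  0.996 -0.09 ]
 [-1.     0.001 -0.   ]]
shift cm [ 18.96 -30.32  15.91]
dr [-0.005 -0.35  -0.   ]
```

Call:
{"fn": "apply_moves", "kwargs": {"increments": [{"gripper":30,"delta_pos":[0,-3.8,0.8],"dr":[0,0,0]},{"gripper":30,"delta_pos":[0,-3.8,0.8],"dr":[0,0,0]},{"gripper":30,"delta_pos":[0.5,-3.8,0.8],"dr":[0,0,0]},{"gripper":30,"delta_pos":[0.5,-3.8,0.8],"dr":[0,0,0]},{"gripper":30,"delta_pos":[0.5,-3.8,0.8],"dr":[0,0,0]}]}}

```text
t: 12.75
ee_pos: [497.5, 156.0, 272.0]
orientation: [0.07, 1.573, -0.07]
ft_force: [0.4, -0.3, -1.1]
width: 55.3
```

Call:
{"fn": "apply_moves", "kwargs": {"increments": [{"gripper":30,"delta_pos":[0.5,-3.8,0.8],"dr":[0,0,0]},{"gripper":30,"delta_pos":[0.5,-3.8,0.8],"dr":[0,0,0]},{"gripper":30,"delta_pos":[0.5,-3.7,0.8],"dr":[0,0,0]},{"gripper":30,"delta_pos":[0,0,0],"dr":[0,-0.1,0]},{"gripper":30,"delta_pos":[0,0,0],"dr":[0,-0.1,0]}]}}

```text
t: 13.17
ee_pos: [512.7, 40.6, 256.8]
orientation: [0.065, 1.37, -0.079]
ft_force: [-0.4, -0.2, -2.2]
width: 55.7
```

Call:
{"fn": "apply_moves", "kwargs": {"increments": [{"gripper":30,"delta_pos":[0,0,0],"dr":[0,-0.1,0]},{"gripper":30,"delta_pos":[0,0,0],"dr":[0,-0.1,0]},{"gripper":30,"delta_pos":[0,0,0],"dr":[0,-0.1,0]},{"gripper":30,"delta_pos":[0,0,0],"dr":[0,0,0]},{"gripper":30,"delta_pos":[0,0,0],"dr":[0,0,0]}]}}

```text
t: 13.58
ee_pos: [510.5, 43.2, 257.1]
orientation: [0.047, 1.077, -0.081]
ft_force: [0.6, -0.4, -1.2]
width: 55.6
```

```bash
python3 - <<'E'
from h import *
t=.53
a=np.cos(t)*ux+np.sin(t)*uz; u=-np.sin(t)*ux+np.cos(t)*uz
F=U(0,90,12)+62*a+6*u
for h in (150,15): go(F-30*uy+h*u+2*a+47*u,tool(-u,uy))
E
```

```text
t 13.58 p [510.5  43.2 257.1] F [ 0.6 -0.4 -1.2] w 55.6 q [ 0.12  0.05  2.16 -0.23  0.46 -1.18]
[[ 0.471  0.089  0.877]
 [-0.043  0.996 -0.078]
 [-0.881 -0.001  0.473]]
shift cm [ 4.21 -0.04 -0.1 ]
dr [-0.003 -0.037  0.003]
t 13.58 p [510.5  43.2 257.1] F [ 0.6 -0.4 -1.2] w 55.6 q [ 0.12  0.05  2.16 -0.23  0.46 -1.18]
[[ 0.471  0.089  0.877]
 [-0.043  0.996 -0.078]
 [-0.881 -0.001  0.473]]
shift cm [ 1.77e+01 -1.00e-02  3.90e-01]
dr [-0.003 -0.037  0.003]
```

Call:
{"fn": "apply_moves", "kwargs": {"increments": [{"gripper":30,"delta_pos":[0,0,0],"dr":[0,-0.037,0]},{"gripper":30,"delta_pos":[2.5,0,0],"dr":[0,0,0]},{"gripper":30,"delta_pos":[2.5,0,0],"dr":[0,0,0]},{"gripper":30,"delta_pos":[2.5,0,0],"dr":[0,0,0]},{"gripper":30,"delta_pos":[2.5,0,0],"dr":[0,0,0]}]}}

```text
t: 14.0
ee_pos: [565.5, 38.3, 171.8]
orientation: [0.047, 1.035, -0.083]
ft_force: [0.1, -1.0, -0.5]
width: 55.5
```

```bash
python3 - <<'E'
from h import *
t=.53
a=np.cos(t)*ux+np.sin(t)*uz; u=-np.sin(t)*ux+np.cos(t)*uz
F=U(0,90,12)+62*a+6*u
go(F-30*uy+15*u+2*a+47*u,tool(-u,uy))
E
```

```text
t 14.0 p [565.5  38.3 171.8] F [ 0.1 -1.  -0.5] w 55.5 q [ 0.1   0.29  2.15 -0.51  0.2  -0.91]
[[ 0.507  0.091  0.857]
 [-0.047  0.996 -0.078]
 [-0.86  -0.     0.51 ]]
shift cm [ 7.55 -0.01 -0.75]
dr [-0.005  0.005  0.003]
```

Call:
{"fn": "apply_moves", "kwargs": {"increments": [{"gripper":30,"delta_pos":[0,0,-0.3],"dr":[0,0.07,0]},{"gripper":30,"delta_pos":[0,0,-0.3],"dr":[0,0.06,0]},{"gripper":30,"delta_pos":[1.5,0,0],"dr":[0,0,0]},{"gripper":30,"delta_pos":[1.5,0,0],"dr":[0,0,0]},{"gripper":30,"delta_pos":[0,0,0],"dr":[0,0,0]}]}}

```text
t: 14.42
ee_pos: [572.1, 36.7, 140.4]
orientation: [0.051, 1.156, -0.083]
ft_force: [-0.8, 0.1, -1.8]
width: 55.3
```

```bash
python3 - <<'E'
from h import *
t=.53
a=np.cos(t)*ux+np.sin(t)*uz; u=-np.sin(t)*ux+np.cos(t)*uz
F=U(0,90,12)+62*a+6*u
tt=.4;k=-(-np.sin(tt)*ux+np.cos(tt)*uz)
go(F-30*uy+22*u-4*a-47*k,tool(k,uy))
o=ctrl.get_obs();M=R.from_rotvec(o['orientation']).as_matrix()
d=o['ee_pos']+47*M[:,0]-F;print('tin now in bin',d@a,d@uy,d@u)
E
```

```text
t 14.42 p [572.1  36.7 140.4] F [-0.8  0.1 -1.8] w 55.3 q [ 0.08  0.37  2.08 -0.25  0.3  -1.18]
[[ 0.4    0.092  0.912]
 [-0.04   0.996 -0.083]
 [-0.915 -0.003  0.402]]
shift cm [3.78 0.1  0.75]
dr [-0.006  0.014  0.005]
tin now in bin -6.392941452721043 -30.977804770185028 60.38454657304777
```

Call:
{"fn": "apply_moves", "kwargs": {"increments": [{"gripper":30,"delta_pos":[1.2,0,0.1],"dr":[0,0,0]},{"gripper":30,"delta_pos":[1.2,0,0.1],"dr":[0,0,0]},{"gripper":30,"delta_pos":[0.8,0,0.1],"dr":[0,0,0]},{"gripper":30,"delta_pos":[0.6,0,0.1],"dr":[0,0,0]},{"gripper":30,"delta_pos":[0,0,0],"dr":[0,0,0]}]}}

```text
t: 14.83
ee_pos: [590.4, 35.2, 108.8]
orientation: [0.051, 1.153, -0.083]
ft_force: [-0.3, -0.1, -1.2]
width: 55.3
```

```bash
python3 - <<'E'
from h import *
t=.53
a=np.cos(t)*ux+np.sin(t)*uz; u=-np.sin(t)*ux+np.cos(t)*uz
F=U(0,90,12)+62*a+6*u
o,M=state()
d=o['ee_pos']+47*M[:,0]-F;print('tin now in bin',d@a,d@uy,d@u)
a=grab('top'); print(binang(cloud(a)))
save(cv2.resize(a['img'][110:250,180:380],None,fx=4,fy=4,interpolation=cv2.INTER_CUBIC),'t3.png')
E
```

```text
t 14.83 p [590.4  35.2 108.8] F [-0.3 -0.1 -1.2] w 55.3 q [ 0.07  0.45  2.05 -0.3   0.24 -1.13]
[[ 0.403  0.092  0.91 ]
 [-0.039  0.996 -0.083]
 [-0.914 -0.002  0.405]]
tin now in bin -6.382615588510465 -30.91942480495042 23.796137898736916
[(np.int64(0), np.float64(0.62)), (np.int64(0), np.float64(0.63)), (np.int64(0), np.float64(0.64))]
```

View pics/t3.png

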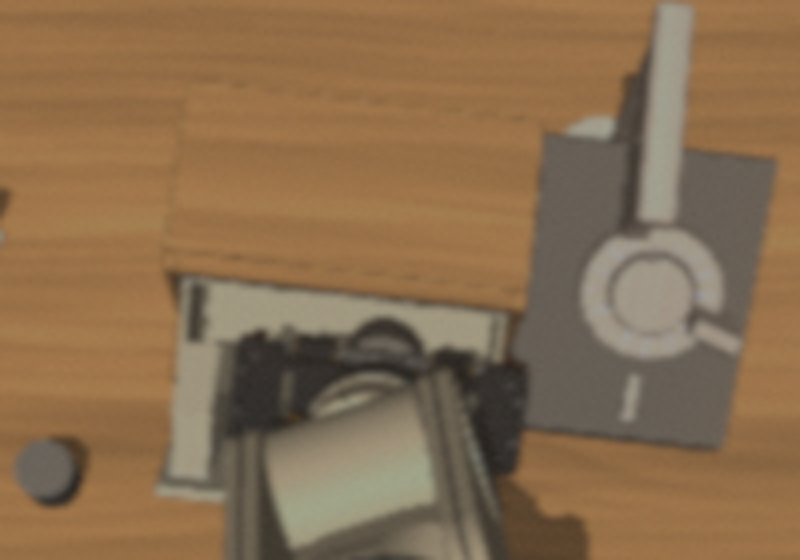

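The tin is between the fingers inside the bin mouth, at about crop (385,340), and clear of the hook on the left. I'll lower slightly and release.

Call:
{"fn": "apply_moves", "kwargs": {"increments": [{"gripper":30,"delta_pos":[0.5,0,0.2],"dr":[0,0,0]},{"gripper":30,"delta_pos":[0.4,0,0.2],"dr":[0,0,0]},{"gripper":30,"delta_pos":[0,0,0],"dr":[0,0,0]},{"gripper":90,"delta_pos":[0,0,0],"dr":[0,0,0]},{"gripper":90,"delta_pos":[0,0,0],"dr":[0,0,0]}]}}

```text
t: 15.3
ee_pos: [597.4, 34.7, 103.3]
orientation: [0.051, 1.151, -0.082]
ft_force: [0.1, 0.4, -0.4]
width: 65.6
```

Call:
{"fn": "apply_moves", "kwargs": {"increments": [{"gripper":90,"delta_pos":[0,0,0],"dr":[0,0,0]},{"gripper":90,"delta_pos":[0,0,0],"dr":[0,0,0]},{"gripper":90,"delta_pos":[0,0,0],"dr":[0,0,0]},{"gripper":90,"delta_pos":[0,0,0],"dr":[0,0,0]},{"gripper":90,"delta_pos":[0,0,0],"dr":[0,0,0]}]}}

```text
t: 15.72
ee_pos: [597.3, 34.7, 103.1]
orientation: [0.051, 1.151, -0.082]
ft_force: [-0.5, -0.1, -0.0]
width: 79.4
```

Call:
{"fn": "apply_moves", "kwargs": {"increments": [{"gripper":90,"delta_pos":[-2.0,0,0],"dr":[0,0,0]},{"gripper":90,"delta_pos":[-3.0,0,0],"dr":[0,0,0]},{"gripper":90,"delta_pos":[-3.0,0,0],"dr":[0,0,0]},{"gripper":90,"delta_pos":[-3.0,0,0],"dr":[0,0,0]},{"gripper":90,"delta_pos":[-3.0,0,0],"dr":[0,0,0]}]}}

```text
t: 16.13
ee_pos: [539.7, 40.2, 231.9]
orientation: [0.051, 1.152, -0.082]
ft_force: [0.6, 1.0, 0.6]
width: 79.4
```

Call:
{"fn": "apply_moves", "kwargs": {"increments": [{"gripper":50,"delta_pos":[-1.0,0,-3.5],"dr":[0,0,0]},{"gripper":0,"delta_pos":[0,0,-3.5],"dr":[0,0.1,0]},{"gripper":0,"delta_pos":[0,0,-3.0],"dr":[0,0.1,0]},{"gripper":0,"delta_pos":[0,0,0],"dr":[0,0.1,0]},{"gripper":0,"delta_pos":[0,0,0],"dr":[0,0.1,0]}]}}

```text
t: 16.55
ee_pos: [442.5, 49.3, 202.6]
orientation: [0.069, 1.556, -0.072]
ft_force: [1.3, -0.3, -0.2]
width: 49.5
```

```bash
python3 - <<'E'
from h import *
go(U(-130,90,150),tool(-uz,uy)); o=ctrl.get_obs(); print(toU(o['ee_pos']))
a=grab('scene')
c=proj(a,U(0,90,120))[0].astype(int);print(c)
save(cv2.resize(a['img'][c[1]-70:c[1]+70,c[0]-90:c[0]+90],None,fx=4.4,fy=4.2,interpolation=cv2.INTER_CUBIC),'s4.png')
E
```

```text
t 16.55 p [442.5  49.3 202.6] F [ 1.3 -0.3 -0.2] w 49.5 q [ 0.09  0.19  2.04 -0.    0.89 -1.39]
[[ 0.013  0.09   0.996]
 [-0.002  0.996 -0.09 ]
 [-1.    -0.001  0.014]]
shift cm [5.26 2.93 0.39]
dr [-0.005  0.014  0.001]
[-134.74184019   60.7991423   202.57139859]
[270 234]
```

View pics/s4.png

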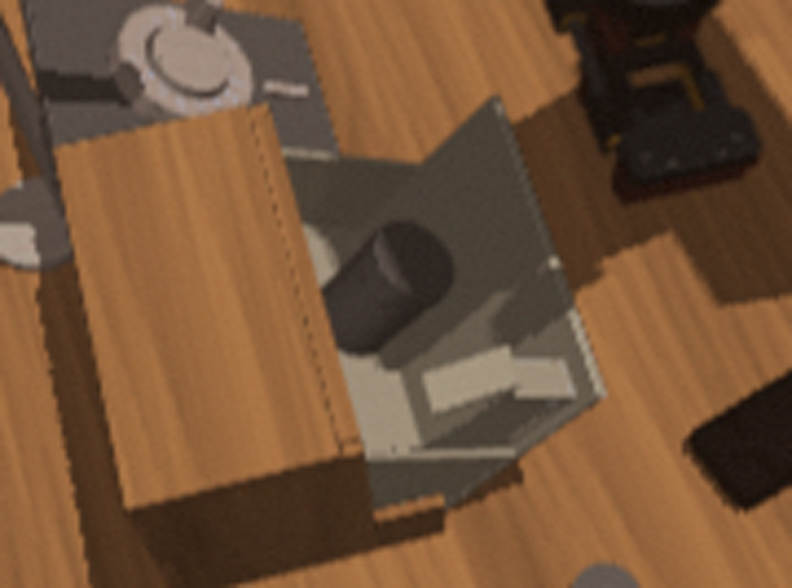

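The tin stands upright in the bin, at crop (400,280), clear of the hook at (490,380). Now I'll push the bin shut.

Call:
{"fn": "apply_moves", "kwargs": {"increments": [{"gripper":0,"delta_pos":[0,1.5,0],"dr":[-0.005,0.014,0]},{"gripper":0,"delta_pos":[2.5,1.4,0],"dr":[0,0,0]},{"gripper":0,"delta_pos":[2.5,0,0],"dr":[0,0,0]},{"gripper":0,"delta_pos":[0,0,1.5],"dr":[0,0,0]},{"gripper":0,"delta_pos":[0,0,1.5],"dr":[0,0,0]}]}}

```text
t: 17.02
ee_pos: [475.8, 75.0, 150.6]
orientation: [0.065, 1.567, -0.07]
ft_force: [0.2, -0.3, 0.6]
width: 11.8
```

Call:
{"fn": "apply_moves", "kwargs": {"increments": [{"gripper":0,"delta_pos":[0,0,1.0],"dr":[0,0,0]},{"gripper":0,"delta_pos":[0,0,1.0],"dr":[0,0,0]},{"gripper":0,"delta_pos":[0,0,1.0],"dr":[0,0,0]},{"gripper":0,"delta_pos":[0,0,1.0],"dr":[0,0,0]},{"gripper":0,"delta_pos":[0,0,1.0],"dr":[0,0,0]}]}}

```text
t: 17.43
ee_pos: [528.0, 70.6, 152.8]
orientation: [0.066, 1.564, -0.07]
ft_force: [-3.3, 0.2, 2.3]
width: 0.7
```

```bash
python3 - <<'E'
from h import *
o,M=state(); print(toU(o['ee_pos']))
E
```

```text
t 17.43 p [528.   70.6 152.8] F [-3.3  0.2  2.3] w 0.7 q [ 0.11  0.4   1.89 -0.    0.85 -1.37]
[[ 0.005  0.087  0.996]
 [-0.002  0.996 -0.087]
 [-1.    -0.002  0.006]]
[-51.34824464  89.28229787 152.80959355]
```

Contact at about 3 N. Continuing slowly.

Call:
{"fn": "apply_moves", "kwargs": {"increments": [{"gripper":0,"delta_pos":[0,0,0.8],"dr":[0,0,0]},{"gripper":0,"delta_pos":[0,0,0.8],"dr":[0,0,0]},{"gripper":0,"delta_pos":[0,0,0.6],"dr":[0,0,0]},{"gripper":0,"delta_pos":[0,0,0.6],"dr":[0,0,0]},{"gripper":0,"delta_pos":[0,0,0.6],"dr":[0,0,0]}]}}

```text
t: 17.85
ee_pos: [561.8, 67.7, 152.7]
orientation: [0.066, 1.564, -0.069]
ft_force: [0.5, 0.1, 0.5]
width: 0.4
```

Call:
{"fn": "apply_moves", "kwargs": {"increments": [{"gripper":0,"delta_pos":[0,0,0.3],"dr":[0,0,0]},{"gripper":0,"delta_pos":[0,0,0.3],"dr":[0,0,0]},{"gripper":0,"delta_pos":[0,0,0.2],"dr":[0,0,0]},{"gripper":0,"delta_pos":[0,0,0.2],"dr":[0,0,0]},{"gripper":0,"delta_pos":[0,0,0],"dr":[0,0,0]}]}}

```text
t: 18.27
ee_pos: [569.2, 67.0, 152.4]
orientation: [0.066, 1.569, -0.07]
ft_force: [-5.7, 0.6, 3.4]
width: 0.7
```

```bash
python3 - <<'E'
from h import *
o,M=state(); print(toU(o['ee_pos']))
E
```

```text
t 18.27 p [569.2  67.  152.4] F [-5.7  0.6  3.4] w 0.7 q [ 0.1   0.45  1.8  -0.    0.89 -1.38]
[[ 0.     0.086  0.996]
 [-0.002  0.996 -0.086]
 [-1.    -0.002  0.001]]
[-10.01308719  89.21230681 152.38394518]
```

Call:
{"fn": "apply_moves", "kwargs": {"increments": [{"gripper":0,"delta_pos":[0,0,0.2],"dr":[0,0,0]},{"gripper":0,"delta_pos":[0,0,0.2],"dr":[0,0,0]},{"gripper":0,"delta_pos":[0,0,0.2],"dr":[0,0,0]},{"gripper":0,"delta_pos":[0,0,0],"dr":[0,0,0]},{"gripper":0,"delta_pos":[0,0,0],"dr":[0,0,0]}]}}

```text
t: 18.68
ee_pos: [569.2, 66.8, 151.8]
orientation: [0.066, 1.581, -0.07]
ft_force: [-26.2, 3.3, 18.3]
width: 0.7
```

```bash
python3 - <<'E'
from h import *
o,M=state(); print(toU(o['ee_pos']))
E
```

```text
t 18.68 p [569.2  66.8 151.8] F [-26.2   3.3  18.3] w 0.7 q [ 0.1   0.46  1.79 -0.    0.9  -1.39]
[[-0.012  0.086  0.996]
 [-0.002  0.996 -0.086]
 [-1.    -0.003 -0.011]]
[ -9.99315668  89.05818341 151.81865717]
```

Hard stop at 26 N with the finger face at unit x = 0, so the bin is shut. I'll retreat, move over to the collar and take a look.

Call:
{"fn": "apply_moves", "kwargs": {"increments": [{"gripper":0,"delta_pos":[0,0,-2.0],"dr":[0,0,0]},{"gripper":0,"delta_pos":[0,0,-3.0],"dr":[0,0,0]},{"gripper":0,"delta_pos":[-3.0,0,-1.0],"dr":[0,0,0]},{"gripper":0,"delta_pos":[-3.0,0,0],"dr":[0,0,0]},{"gripper":0,"delta_pos":[-3.0,0,0],"dr":[0,0,0]}]}}

```text
t: 19.1
ee_pos: [515.4, 71.8, 243.2]
orientation: [0.066, 1.567, -0.069]
ft_force: [1.0, -0.3, -0.3]
width: 0.5
```

Call:
{"fn": "apply_moves", "kwargs": {"increments": [{"gripper":0,"delta_pos":[0,-3.8,0],"dr":[0,0,0]},{"gripper":0,"delta_pos":[0,-3.8,0],"dr":[0,0,0]},{"gripper":0,"delta_pos":[0,-3.8,0],"dr":[0,0,0]},{"gripper":0,"delta_pos":[0,-3.8,0],"dr":[0,0,0]},{"gripper":0,"delta_pos":[0,-3.8,0],"dr":[0,0,0]}]}}

```text
t: 19.52
ee_pos: [500.0, -119.1, 243.2]
orientation: [0.065, 1.564, -0.069]
ft_force: [0.8, 0.5, -0.8]
width: 0.4
```

Call:
{"fn": "apply_moves", "kwargs": {"increments": [{"gripper":0,"delta_pos":[0,-3.5,0],"dr":[0,-0.09,0]},{"gripper":0,"delta_pos":[0,-3.0,0],"dr":[0,-0.09,0]},{"gripper":0,"delta_pos":[0,0,0],"dr":[0,-0.09,0]},{"gripper":0,"delta_pos":[0,0,0],"dr":[0,-0.09,0]},{"gripper":0,"delta_pos":[0,0,0],"dr":[0,-0.09,0]}]}}

```text
t: 19.93
ee_pos: [494.4, -183.6, 243.7]
orientation: [0.046, 1.11, -0.082]
ft_force: [0.8, 2.5, 0.2]
width: 0.8
```

```bash
cat >> h.py <<'E'
S=117.; C=U(0,-110,35)+S*up35
tt=.45; kk=np.sin(tt)*ux-np.cos(tt)*uz
def fing(a,gap,r=48,hn=28):
    d=-np.cos(a)*up35-np.sin(a)*uy; e=np.sin(a)*up35-np.cos(a)*uy
    g=13.5*abs(np.cos(a))+10*abs(np.sin(a))
    return C+r*d+(6+g+gap)*e+hn*n35-8*kk
E
python3 - <<'E'
from h import *
b=grab('top');w=cloud(b);print(binang(w))
P=fing(1.2,10); print(toU(P)); go(P-100*kk,tool(kk,uy))
T=(190,110)
f=lambda P:np.round((proj(b,P)-[280,130])*6+2.5)
for a in (1.1,1.2,1.3):
    d=-np.cos(a)*up35-np.sin(a)*uy; print(a,f([C+d*28+51*n35,C+d*62+51*n35]))
save(cv2.resize(b['img'][130:230,280:400],None,fx=6,fy=6,interpolation=cv2.INTER_CUBIC),'t5.png')
# points of tab: height above panel 40-58
q=w[140:225,310:375].reshape(-1,3)-C; h=q@n35; k=(h>40)&(h<58); X=q[k]@-up35; Y=q[k]@-uy; r=np.hypot(X,Y); m=(r>22)&(r<68)
print('tab pts',m.sum(),X[m].mean(),Y[m].mean(),'angle',np.arctan2(Y[m].mean(),X[m].mean()))
E
```

```text
[(np.int64(483), np.float64(0.02)), (np.int64(611), np.float64(0.01)), (np.int64(627), np.float64(0.0))]
[  85.1197503  -165.68550852  138.42328528]
t 19.98 p [ 491.5 -181.9  241.5] F [-3.9  2.2 -1.8] w 0.2 q [-0.47  0.11  2.12  0.35  0.5  -2.23]
[[ 0.442  0.088  0.893]
 [-0.041  0.996 -0.078]
 [-0.896 -0.002  0.444]]
shift cm [5.96 0.   9.09]
dr [-0.002  0.01   0.003]
1.1 [[434. 376.]
 [497. 417.]]
1.2 [[437. 371.]
 [505. 405.]]
1.3 [[440. 365.]
 [512. 393.]]
tab pts 73 14.065271797109778 41.86682186578963 angle 1.2466901988468697
```

View pics/t5.png

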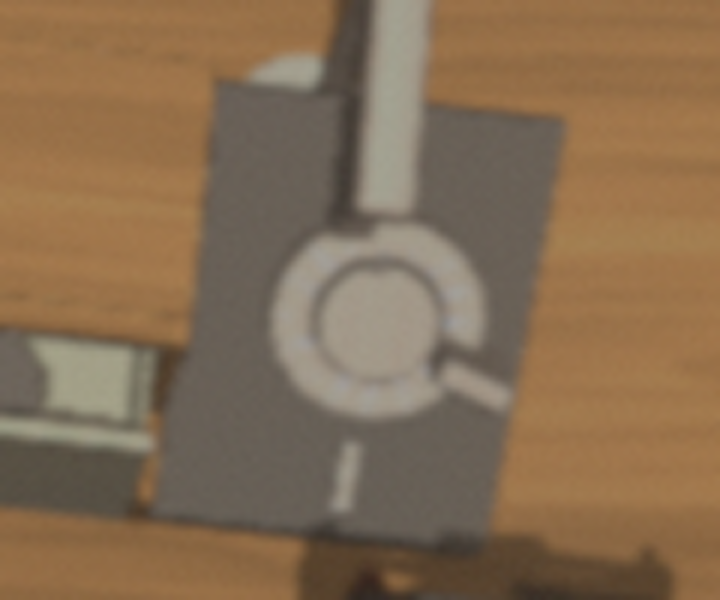

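The tab, at crop (475,385), points right and slightly down-slope, at an angle of about 1.22 rad. The bin is flush, at about 0 rad.

Call:
{"fn": "apply_moves", "kwargs": {"increments": [{"gripper":0,"delta_pos":[0,0,3.0],"dr":[0,0,0]},{"gripper":0,"delta_pos":[0,0,3.0],"dr":[0,0,0]},{"gripper":0,"delta_pos":[0,0,3.1],"dr":[0,0,0]},{"gripper":0,"delta_pos":[3.0,0,0],"dr":[0,0,0]},{"gripper":0,"delta_pos":[3.0,0,0],"dr":[0,0,0]}]}}

```text
t: 20.4
ee_pos: [606.0, -192.4, 231.8]
orientation: [0.044, 1.11, -0.079]
ft_force: [-2.0, 0.0, 0.6]
width: 0.3
```

Call:
{"fn": "apply_moves", "kwargs": {"increments": [{"gripper":0,"delta_pos":[3.0,0,0],"dr":[0,0,0]},{"gripper":0,"delta_pos":[2.5,0,0],"dr":[0,0,0]},{"gripper":0,"delta_pos":[1.5,0,0],"dr":[0,0,0]},{"gripper":0,"delta_pos":[0,0,0],"dr":[0,0,0]},{"gripper":0,"delta_pos":[0,0,0],"dr":[0,0,0]}]}}

```text
t: 20.82
ee_pos: [633.0, -194.0, 165.3]
orientation: [0.047, 1.118, -0.077]
ft_force: [0.3, -0.6, 1.2]
width: 0.8
```

```bash
python3 - <<'E'
from h import *
go(fing(1.2,10),tool(kk,uy))
E
```

```text
t 20.82 p [ 633.  -194.   165.3] F [ 0.3 -0.6  1.2] w 0.8 q [-0.37  0.43  1.9   0.32  0.4  -2.12]
[[ 0.435  0.086  0.896]
 [-0.039  0.996 -0.077]
 [-0.9   -0.001  0.437]]
shift cm [ 2.83 -0.03 -0.33]
dr [-0.     0.002  0.002]
```

Call:
{"fn": "apply_moves", "kwargs": {"increments": [{"gripper":0,"delta_pos":[1.0,0,-0.1],"dr":[0,0,0]},{"gripper":0,"delta_pos":[1.0,0,-0.1],"dr":[0,0,0]},{"gripper":0,"delta_pos":[0.8,0,-0.1],"dr":[0,0,0]},{"gripper":0,"delta_pos":[0,0,0],"dr":[0,0,0]},{"gripper":0,"delta_pos":[0,0,0],"dr":[0,0,0]}]}}

```text
t: 21.23
ee_pos: [642.3, -195.2, 139.2]
orientation: [0.047, 1.116, -0.078]
ft_force: [0.8, -0.6, -0.4]
width: 0.2
```

```bash
python3 - <<'E'
from h import *
o,M=state(); p=o['ee_pos']
for a in (1.2,1.05,.9,.75,.6,.45,.3,.15,.0):
    q=fing(a,0); print(a,np.round(M.T@(q-p)/10,2)); p=q
E
```

```text
t 21.23 p [ 642.3 -195.2  139.2] F [ 0.8 -0.6 -0.4] w 0.2 q [-0.37  0.48  1.89  0.35  0.35 -2.16]
[[ 0.437  0.086  0.895]
 [-0.039  0.996 -0.077]
 [-0.899 -0.002  0.438]]
1.2 [ 0.21  0.38 -0.95]
1.05 [ 0.11 -0.02 -0.67]
0.9 [ 0.11  0.09 -0.7 ]
0.75 [ 0.11  0.21 -0.71]
0.6 [ 0.11  0.34 -0.7 ]
0.45 [ 0.1   0.48 -0.66]
0.3 [ 0.09  0.61 -0.59]
0.15 [ 0.08  0.73 -0.49]
0.0 [ 0.06  0.83 -0.36]
```

Call:
{"fn": "apply_moves", "kwargs": {"increments": [{"gripper":0,"delta_pos":[0.1,0.2,-0.5],"dr":[0,0,0]},{"gripper":0,"delta_pos":[0.1,0.2,-0.5],"dr":[0,0,0]},{"gripper":0,"delta_pos":[0.1,0,-0.67],"dr":[0,0,0]},{"gripper":0,"delta_pos":[0.1,0.1,-0.7],"dr":[0,0,0]},{"gripper":0,"delta_pos":[0.1,0.2,-0.7],"dr":[0,0,0]}]}}

```text
t: 21.65
ee_pos: [617.6, -186.3, 121.8]
orientation: [0.046, 1.114, -0.079]
ft_force: [1.6, -0.8, 1.2]
width: 0.6
```

Call:
{"fn": "apply_moves", "kwargs": {"increments": [{"gripper":0,"delta_pos":[0.1,0.34,-0.7],"dr":[0,0,0]},{"gripper":0,"delta_pos":[0.1,0.48,-0.66],"dr":[0,0,0]},{"gripper":0,"delta_pos":[0.1,0.6,-0.6],"dr":[0,0,0]},{"gripper":0,"delta_pos":[0,0,0],"dr":[0,0,0]},{"gripper":0,"delta_pos":[0,0,0],"dr":[0,0,0]}]}}

```text
t: 22.07
ee_pos: [601.9, -169.7, 109.6]
orientation: [0.047, 1.117, -0.077]
ft_force: [0.2, -0.1, 0.1]
width: 0.6
```

```bash
cat >> h.py <<'E'
def tabang():
    b=grab('scene'); out=[]
    for n in ('scene','top'):
        b=grab(n); w=cloud(b); q=w.reshape(-1,3)-C; h=q@n35; X=q@-up35; Y=q@-uy; r=np.hypot(X,Y)
        m=(h>44)&(h<55)&(r>24)&(r<66)
        out.append((n,int(m.sum()),np.round([X[m].mean(),Y[m].mean(),np.arctan2(Y[m].mean(),X[m].mean())],2)))
    return out
E
python3 - <<'E'
from h import *
o,M=state(); print(toU(o['ee_pos']))
p=o['ee_pos']
for a in (.3,.15,0): q=fing(a,0); print(a,np.round(M.T@(q-p)/10,2)); p=q
print(tabang())
b=load('scene'); c=proj(b,C)[0].astype(int); save(cv2.resize(b['img'][c[1]-45:c[1]+45,c[0]-60:c[0]+60],None,fx=6,fy=6,interpolation=cv2.INTER_CUBIC),'s6.png')
E
```

```text
t 22.07 p [ 601.9 -169.7  109.6] F [ 0.2 -0.1  0.1] w 0.6 q [-0.35  0.48  2.    0.48  0.25 -2.27]
[[ 0.436  0.085  0.896]
 [-0.038  0.996 -0.076]
 [-0.899 -0.001  0.437]]
[  42.72945745 -143.85421591  109.64368476]
0.3 [ 0.06 -0.12  0.12]
0.15 [ 0.08  0.73 -0.49]
0 [ 0.06  0.83 -0.36]
[('scene', 47, array([32.5 , 19.04,  0.53])), ('top', 12, array([47.63, 11.09,  0.23]))]
```

View pics/s6.png

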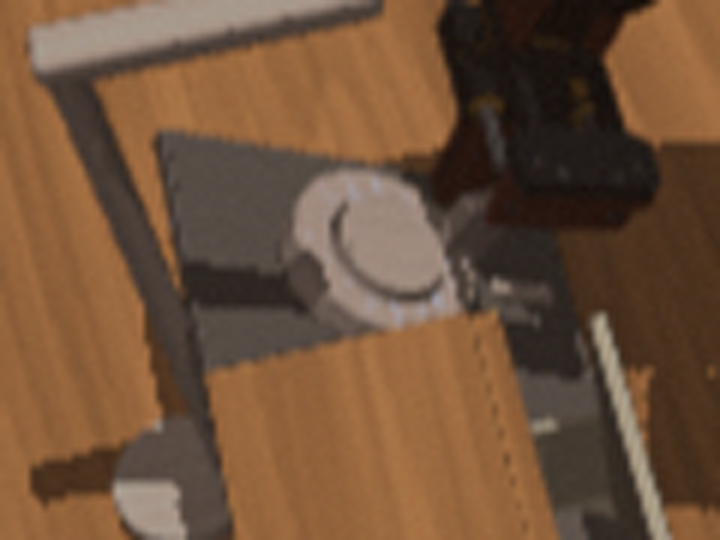

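The tab, at crop (465,220), has followed the finger to about 0.35 rad. Continuing to the mark.

Call:
{"fn": "apply_moves", "kwargs": {"increments": [{"gripper":0,"delta_pos":[0.1,0.5,-0.3],"dr":[0,0,0]},{"gripper":0,"delta_pos":[0.1,0.5,-0.25],"dr":[0,0,0]},{"gripper":0,"delta_pos":[0,0.4,-0.2],"dr":[0,0,0]},{"gripper":0,"delta_pos":[0,0,0],"dr":[0,0,0]},{"gripper":0,"delta_pos":[0,0,0],"dr":[0,0,0]}]}}

```text
t: 22.63
ee_pos: [597.8, -155.6, 104.9]
orientation: [0.046, 1.116, -0.077]
ft_force: [-0.9, 0.1, -0.1]
width: 0.4
```

```bash
python3 - <<'E'
from h import *
go(fing(0,0),tool(kk,uy)); o=ctrl.get_obs(); print(toU(o['ee_pos']))
E
```

```text
t 22.63 p [ 597.8 -155.6  104.9] F [-0.9  0.1 -0.1] w 0.4 q [-0.32  0.48  2.02  0.48  0.22 -2.26]
[[ 0.437  0.086  0.896]
 [-0.039  0.996 -0.076]
 [-0.899 -0.002  0.438]]
shift cm [-0.    0.06 -0.04]
dr [0.    0.004 0.002]
[  37.37690642 -130.09248067  104.89380209]
```

Call:
{"fn": "apply_moves", "kwargs": {"increments": [{"gripper":0,"delta_pos":[0,-0.7,0],"dr":[0,0,0]},{"gripper":0,"delta_pos":[-2.0,-0.3,0],"dr":[0,0,0]},{"gripper":0,"delta_pos":[-3.5,0,0],"dr":[0,0,0]},{"gripper":0,"delta_pos":[-3.5,0,-1.0],"dr":[0,0,0]},{"gripper":0,"delta_pos":[0,0,-4.0],"dr":[0,0,0]}]}}

```text
t: 23.05
ee_pos: [519.0, -161.2, 171.9]
orientation: [0.041, 1.101, -0.081]
ft_force: [1.8, 0.7, -0.3]
width: 0.6
```

Call:
{"fn": "apply_moves", "kwargs": {"increments": [{"gripper":0,"delta_pos":[0,0,-4.0],"dr":[0,0,0]},{"gripper":0,"delta_pos":[0,0,-4.0],"dr":[0,0,0]},{"gripper":0,"delta_pos":[0,0,-2.0],"dr":[0,0,0]},{"gripper":0,"delta_pos":[0,0,0],"dr":[0,0,0]},{"gripper":0,"delta_pos":[0,0,0],"dr":[0,0,0]}]}}

```text
t: 23.47
ee_pos: [434.0, -144.9, 135.6]
orientation: [0.042, 1.139, -0.093]
ft_force: [-0.0, -1.0, -0.1]
width: 0.8
```

```bash
python3 - <<'E'
from h import *
state(); print(tabang())
b=load('top'); print(binang(cloud(b)))
f=lambda P:np.round((proj(b,P)-[280,130])*6+2.5)
print('rib',f([C-65*up35+6*n35,C-99*up35+6*n35]),'hub',f(C+26*n35))
for a in (-.1,0,.1):
    d=-np.cos(a)*up35-np.sin(a)*uy; print(a,f([C+d*28+51*n35,C+d*62+51*n35]))
save(cv2.resize(b['img'][130:230,280:400],None,fx=6,fy=6,interpolation=cv2.INTER_CUBIC),'t7.png')
E
```

```text
t 23.47 p [ 434.  -144.9  135.6] F [-0.  -1.  -0.1] w 0.8 q [-0.43  0.24  2.32  0.67  0.2  -2.54]
[[ 0.415  0.096  0.905]
 [-0.053  0.995 -0.081]
 [-0.908 -0.014  0.418]]
[('scene', 48, array([43.31, -0.11, -0.  ])), ('top', 56, array([4.445e+01, 1.900e+00, 4.000e-02]))]
[(np.int64(471), np.float64(0.02)), (np.int64(607), np.float64(0.01)), (np.int64(626), np.float64(0.0))]
rib [[351. 440.]
 [339. 509.]] hub [[376. 322.]]
-0.1 [[364. 401.]
 [345. 472.]]
0 [[371. 402.]
 [359. 474.]]
0.1 [[377. 403.]
 [373. 475.]]
```

View pics/t7.png

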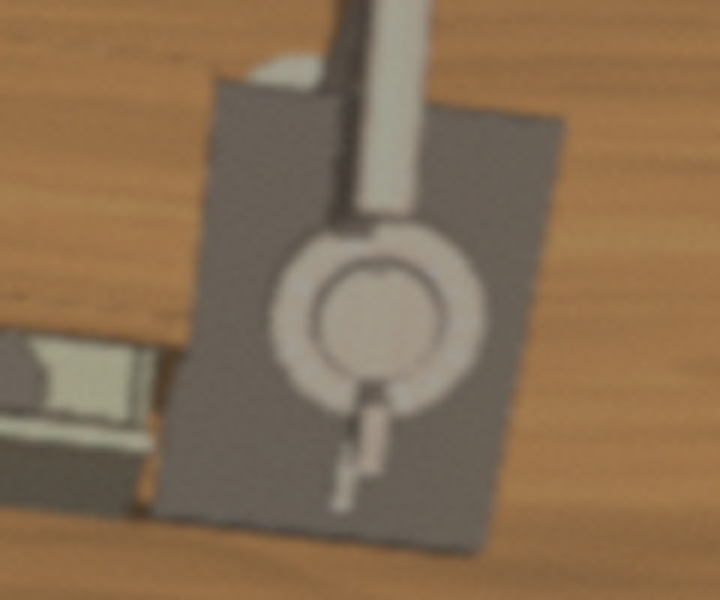

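The tab, at crop (376,405) to (371,472), is nearly in line with the rib at (348,440)–(340,510). The estimates run from 0.00 to 0.08 rad, so I'll nudge about 2 mm further to centre it. Joint 6 is at its limit again, so I'll move out of that first.

```bash
python3 - <<'E'
from h import *
go(fing(0,12)-90*kk,tool(kk,uy))
E
```

```text
t 23.62 p [ 435.9 -145.6  136.1] F [ 0.3 -1.3  0.6] w 0.8 q [-0.43  0.25  2.32  0.67  0.2  -2.54]
[[ 0.417  0.096  0.904]
 [-0.054  0.995 -0.081]
 [-0.908 -0.015  0.42 ]]
shift cm [ 0.66 -0.7  13.21]
dr [-0.004 -0.017  0.018]
```

Call:
{"fn": "apply_moves", "kwargs": {"increments": [{"gripper":0,"delta_pos":[0,0,3.0],"dr":[0,0,0]},{"gripper":0,"delta_pos":[0,0,3.5],"dr":[0,0,0]},{"gripper":0,"delta_pos":[0,-0.7,3.5],"dr":[0,0,0]},{"gripper":0,"delta_pos":[0,0,3.0],"dr":[0,0,0]},{"gripper":0,"delta_pos":[0,0,0],"dr":[0,0,0]}]}}

```text
t: 24.03
ee_pos: [556.9, -164.3, 193.5]
orientation: [0.039, 1.129, -0.095]
ft_force: [0.6, -0.6, 0.8]
width: 0.4
```

```bash
python3 - <<'E'
from h import *
go(fing(0,12)-20*kk,tool(kk,uy)); o=ctrl.get_obs(); print(toU(o['ee_pos']))
E
```

```text
t 24.03 p [ 556.9 -164.3  193.5] F [ 0.6 -0.6  0.8] w 0.4 q [-0.36  0.27  2.05  0.25  0.4  -2.05]
[[ 0.424  0.095  0.9  ]
 [-0.056  0.995 -0.079]
 [-0.904 -0.017  0.428]]
shift cm [ 7.72  0.23 -0.23]
dr [-0.002 -0.008  0.02 ]
[  -2.6322878  -142.30347291  193.54288649]
```

Call:
{"fn": "apply_moves", "kwargs": {"increments": [{"gripper":0,"delta_pos":[0,0.1,-0.2],"dr":[0,-0.008,0.02]},{"gripper":0,"delta_pos":[2.6,0,0],"dr":[0,0,0]},{"gripper":0,"delta_pos":[2.6,0,0],"dr":[0,0,0]},{"gripper":0,"delta_pos":[2.5,0,0],"dr":[0,0,0]},{"gripper":0,"delta_pos":[1.8,0,0],"dr":[0,0,0]}]}}

```text
t: 24.45
ee_pos: [588.0, -164.1, 100.1]
orientation: [0.053, 1.131, -0.075]
ft_force: [-0.1, 0.5, -0.3]
width: -0.1
```

```bash
python3 - <<'E'
from h import *
go(fing(0,-2),tool(kk,uy)); o=ctrl.get_obs(); print(toU(o['ee_pos']))
E
```

```text
t 24.45 p [ 588.  -164.1  100.1] F [-0.1  0.5 -0.3] w -0.1 q [-0.35  0.48  2.03  0.51  0.23 -2.3 ]
[[ 0.423  0.087  0.902]
 [-0.033  0.996 -0.081]
 [-0.905  0.004  0.425]]
shift cm [-0.05  1.2   0.97]
dr [-0.004 -0.012 -0.003]
[  28.33039171 -139.47878799  100.10632763]
```

Call:
{"fn": "apply_moves", "kwargs": {"increments": [{"gripper":0,"delta_pos":[0,0,0.5],"dr":[0,0,0]},{"gripper":0,"delta_pos":[0,0.5,0.3],"dr":[0,0,0]},{"gripper":0,"delta_pos":[0,0.4,0],"dr":[0,0,0]},{"gripper":0,"delta_pos":[0,0.2,0],"dr":[0,0,0]},{"gripper":0,"delta_pos":[0,0,0],"dr":[0,0,0]}]}}

```text
t: 24.87
ee_pos: [595.8, -153.5, 106.3]
orientation: [0.053, 1.13, -0.075]
ft_force: [0.2, 0.4, -0.3]
width: 0.6
```

```bash
python3 - <<'E'
from h import *
go(fing(0,-2),tool(kk,uy)); o=ctrl.get_obs(); print(toU(o['ee_pos']))
E
```

```text
t 24.87 p [ 595.8 -153.5  106.3] F [ 0.2  0.4 -0.3] w 0.6 q [-0.32  0.48  2.02  0.45  0.24 -2.22]
[[ 0.425  0.087  0.901]
 [-0.033  0.996 -0.08 ]
 [-0.905  0.004  0.426]]
shift cm [0.22 0.07 0.1 ]
dr [-0.004 -0.01  -0.003]
[  35.19956975 -128.18863269  106.25660279]
```

Call:
{"fn": "apply_moves", "kwargs": {"increments": [{"gripper":0,"delta_pos":[0,-0.8,0],"dr":[0,0,0]},{"gripper":0,"delta_pos":[-2.5,-0.2,0],"dr":[0,0,0]},{"gripper":0,"delta_pos":[-3.5,0,0],"dr":[0,0,0]},{"gripper":0,"delta_pos":[-3.5,0,0],"dr":[0,0,0]},{"gripper":0,"delta_pos":[-3.5,0,0],"dr":[0,0,0]}]}}

```text
t: 25.28
ee_pos: [538.2, -159.4, 224.2]
orientation: [0.054, 1.132, -0.076]
ft_force: [0.1, 0.1, 0.2]
width: 0.2
```

Call:
{"fn": "apply_moves", "kwargs": {"increments": [{"gripper":0,"delta_pos":[-3.0,0,0],"dr":[0,0.1,0]},{"gripper":0,"delta_pos":[0,0,-2.5],"dr":[0,0.1,0]},{"gripper":0,"delta_pos":[0,0,-2.5],"dr":[0,0.1,0]},{"gripper":0,"delta_pos":[0,0,-2.5],"dr":[0,0.1,0]},{"gripper":0,"delta_pos":[0,0,0],"dr":[0,0,0]}]}}

```text
t: 25.7
ee_pos: [453.4, -151.8, 231.9]
orientation: [0.071, 1.532, -0.066]
ft_force: [0.6, 0.6, -0.4]
width: 0.3
```

```bash
python3 - <<'E'
from h import *
state(); print(tabang())
b=load('top'); w=cloud(b); print(binang(w))
f=lambda P:np.round((proj(b,P)-[280,130])*6+2.5)
for a in (-.1,0,.1):
    d=-np.cos(a)*up35-np.sin(a)*uy; print(a,f([C+d*28+51*n35,C+d*62+51*n35]))
a=load('scene'); c=proj(a,U(26,120,161))[0].astype(int)
A=cv2.resize(b['img'][130:230,280:400],None,fx=4,fy=4,interpolation=cv2.INTER_CUBIC)
B=cv2.resize(a['img'][c[1]-80:c[1]+20,c[0]-60:c[0]+20],None,fx=4,fy=4,interpolation=cv2.INTER_CUBIC)
save(np.hstack([A,B]),'f8.png')
# hook: predicted vs seen height
for n,d in (('top',b),('scene',a)):
    W=cloud(d).reshape(-1,3)-O; x,y,z=W@ux,W@uy,W[:,2]; k=(abs(y-175)<8)&(abs(x-26)<12)&(z>100)&(z<185); print(n,'hook z',k.sum(),np.round(np.percentile(z[k],[10,50,90]),1))
    k=(abs(y-60)<50)&(x>10)&(x<110)&(z>60)&(z<150); print('tin pts',k.sum())
E
```

```text
t 25.7 p [ 453.4 -151.8  231.9] F [ 0.6  0.6 -0.4] w 0.3 q [-0.36  0.19  1.97  0.02  0.95 -1.85]
[[ 0.038  0.087  0.995]
 [ 0.001  0.996 -0.087]
 [-0.999  0.005  0.038]]
[('scene', 51, array([ 4.423e+01, -1.410e+00, -3.000e-02])), ('top', 61, array([4.39e+01, 4.10e-01, 1.00e-02]))]
[(np.int64(484), np.float64(0.02)), (np.int64(617), np.float64(0.01)), (np.int64(626), np.float64(0.0))]
-0.1 [[364. 401.]
 [345. 472.]]
0 [[371. 402.]
 [359. 474.]]
0.1 [[377. 403.]
 [373. 475.]]
top hook z 57 [158.4 161.6 165.2]
tin pts 245
scene hook z 65 [158.6 160.5 162.1]
tin pts 255
```

View pics/f8.png

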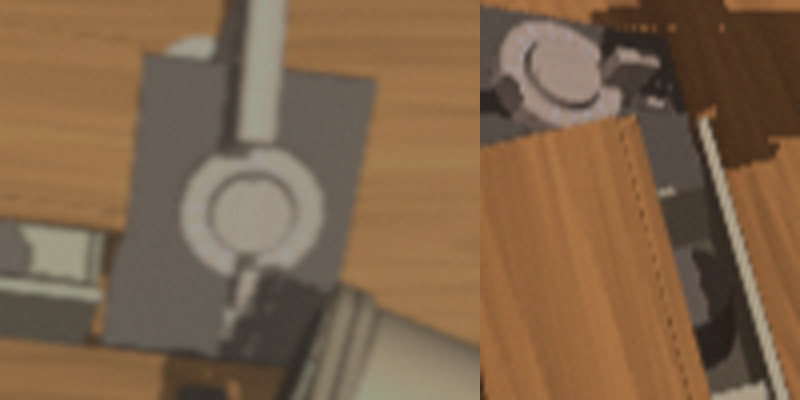

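The tab now points at the rib (left crop, about (240,285)); the two cameras read -0.03 and +0.01 rad. The hook top is at 161 mm, so it is up. The bin reads 0.00 rad and the tin is inside it. Handing in.

```bash
python3 -c "
from h import *
print(ctrl.close_job())"
```

```text
the job is handed in; nothing more can be done
None
```

The tin is in the bin, the bin is shut with its hook up, and the lock collar is on its mark. I handed the job in at about 26 s; it reported no verdict.

**What I did:**
- **Opening:** I pressed the hook to its stop and drew the bin to about 0.39 rad. I then pulled it further, to 0.53.
- **Tin:** I stood the larger grey tin inside at y about -31 and let go.
- **Shutting:** I pushed the bin to its hard stop, at about 26 N on the fingers.
- **Collar:** I pushed the tab from about 1.22 rad to the mark with closed fingers.

**Last checks:**
- **Bin:** it reads 0.00 rad from the top camera.
- **Hook:** its top is at 160.5 to 161.6 mm, against 161 expected when up.
- **Tin:** visible inside the bin.
- **Collar:** the two cameras give -0.03 and +0.01 rad. After the first push the estimates disagreed (0.00 to 0.08), so I nudged it about 2 mm further.
- **Robot:** force readings are near zero and the arm is clear of everything.

**What went wrong:**
- **Joint 6:** it stopped at its 2.54 rad limit twice. The first cut the opening pull short at 0.39 rad, and the second was during a retreat from the collar.
- **Not re-measured:** I did not measure the pot, mouse and stand again at the end. No move went near them.

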